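# Lay out the check-in desk for the next shift

## Robot

A 7-joint arm with a two-finger parallel gripper is mounted at the origin on the work surface. World frame = base frame: x ahead of the robot, y to its left, z up, the work surface at z = 0. Lengths are in mm, angles in rad, forces in N, time in s.
With the tool pointing down it reaches from about 400 to 750 mm from the base axis. Payload 19.5 kg.
Tool frame: the origin (TCP) lies on the centre line of the jaws, within the pads' length; the fingertips stand 19 mm ahead of it and the grasp point (between the pads) is the TCP; z points along the fingers, y is the line along which they close (so a half turn about z gives the same grasp; the last joint's range is limited). The gripper opens to 85 mm and grips with 20 to 120 N. Pads are 22 mm wide; open, the fingers measure 114 mm over their backs; the gripper's body (76 mm by 85 mm) begins 54 mm behind the grasp point. The pads swing forward as they close: fully open they stand 13 mm farther back than shut.
Start: joints at [1.267, 0.707, -0.028, 1.485, 0.022, 0.951, -0.075], TCP at [148.816, -555.384, 250.268] pointing down, gripper open.
Joint ranges: [-2.71, 2.71], [-0.32, 2.16], [-1.57, 1.52], [0, 2.45], [-1.46, 4.6], [0, 2.02], [-2.83, 2.83]. Speed limits (rad/s): [1.89, 1.89, 2.57, 2.57, 3.01, 3.01, 3.01].

## Interface

Orientations are given as a rotation vector (axis times angle).
In Python, from station import * gives the robot as it stands. The module is installed in compiled form; this text tells all that it offers.
- The arm moves only by the tool carry_out, never from a script. Its argument "series" is a list of rows, each an object of numbers: "tx", "ty", "tz": the shift along the tool's x, y, z in m; "yaw": the turn about the tool's z in rad; "grip": the finger opening in m, from 0 to 0.0854. In form: [{"tx": .., "ty": .., "tz": .., "yaw": .., "grip": ..}, ...]. A call has 1 to 8 rows; each row shifts and turns the commanded pose from where the row before left it, along the tool's axes as they then stand; what a row does not reach is not made up. A row lasts 1/8 s, in which the tool goes at most 62.5 mm and 10.7 degrees, less where a joint would pass 70% of its speed; a pose out of reach is approached as far as the arm can. A call with a gripper value outside its range is refused whole. The fingers move at their own pace and stop on an object; the grip force is fixed at half the most. Time passes only in rows, so rows that do not move let the fingers close. It gives the time, the measured TCP pose, the force, the opening and the grip force at its end, in the units of the state.
- sense(): the state, without advancing time (a new reading comes with each control period).
- read_camera(name): name is "scene" or "top"; returns the picture (400x640x3 uint8, red, green, blue); there is no depth.
- camera_params(name): a dict with "mtx" (3x3 intrinsics, pixels), "k1" (the pictures are not rectified: a ray, as slopes to the right and down, at radius r is drawn at 1 + k1 r^2 times it, then the intrinsics apply), "rvec" (rotation vector, rad) and "tvec" (3), from world to camera coordinates, as OpenCV has them. Camera axes: x right, y down, z forward; pixel columns grow to the right and rows downward; lengths in mm; the calibration is good to about 2 mm. A picture is of the moment at which its call begins. camera_params takes no time and is no camera call.
- finish_job(): hands the job in; it is judged then, once.
The state is a dict: "t": time; "joints": joint angles; "qvel": joint speeds; "tau": joint torques, N m; "tcp_pos": TCP position; "tcp_rot": TCP orientation; "contact_force": force on the tool from outside, world axes, zero at the start; "torque": the same for the moment, N m; "opening": opening from 0.0 (shut) to 1.0 (fully open); "grip_force": force on a finger pad.
Only numpy, scipy, OpenCV 4.12 (cv2) and the standard library are available. Lean on these libraries where they do the work, as an engineer would, in place of code of your own. Each camera call takes 0.05 s, during which the arm holds its last target. There are 200 camera calls.

## Task

The shift is over: put the radio, the stapler, the mouse and the bottle of hand sanitiser each on the rubber mat that carries its white silhouette, lined up with the silhouette, the radio's antenna over the antenna's shape and the bottle upright; the stapler and the mouse may face either way round. Set each thing down rather than dropping or throwing it.

Things in the scene. Friction and masses are not known exactly. Their poses are not given: they have to be found in the camera images.
- radio: Black handheld radio lying on its back on the desk. Case 90 x 52 x 30 mm (x, y, z), with a stub antenna (14 mm thick, 40 mm long) and a small knob (12 mm) on its top end, which is the +x end; 130 mm long in all, about 0.22 kg. Origin: on the underside, at the middle of the whole 130 mm length and of the case's width, so the middle of the case, where it is best gripped across its 52 mm, lies at x = -20 mm. z up.
- radio_antenna (a point): Tip of the radio's antenna, 65 mm ahead (+x) and 14 mm to +y of the radio's origin, 15 mm above its underside.
- stapler: Black desk stapler standing on its base, 130 x 30 x 42 mm (x, y, z), about 0.2 kg. The base is 30 mm wide and 8 mm high; above it, from 18 to 42 mm high, the arm is 28 mm wide and runs the whole length: grip it across that, near its middle. Origin: centre of the underside; x along its length, z up. Rigid.
- mouse: Grey cordless computer mouse, oblong with half-round ends, 100 x 58 x 35 mm (x, y, z), about 0.09 kg, upright sides up to 28 mm high. Grip across its 58 mm. Origin: centre of the underside; x along its length, z up.
- sanitiser: Closed white plastic bottle with a pale label and a grey cap, standing upright, round, 48 mm in diameter from the foot to 68 mm high, then narrowing to the cap (21 mm in diameter), 95 mm high in all, about 0.14 kg. Origin: centre of the underside; z up.
- radio_pad: Fixed black rubber mat, top 3 mm above the desk, with a filled white silhouette of the radio with its antenna printed on it, about 5 mm larger all round than the thing. Mat 150 x 75 mm (x by y). Origin: underside of the mat, the point where the radio's origin belongs; z up. The antenna's shape points to +x, 14 mm to +y of the middle line.
- stapler_pad: Fixed black rubber mat, top 3 mm above the desk, with a filled white silhouette of the stapler, a long narrow rectangle of 140 x 40 mm printed on it, about 5 mm larger all round than the thing. Mat 150 x 55 mm (x by y). Origin: underside of the mat, its centre; z up. x along the length of the silhouette; either way round is right.
- mouse_pad: Fixed black rubber mat, top 3 mm above the desk, with a filled white silhouette of the mouse, an oblong with half-round ends of 110 x 68 mm printed on it, about 5 mm larger all round than the thing. Mat 125 x 80 mm (x by y). Origin: underside of the mat, its centre; z up. x along the length of the silhouette; either way round is right.
- sanitiser_pad: Fixed black rubber mat, top 3 mm above the desk, with a filled white silhouette of the bottle's foot, a disc 58 mm in diameter printed on it, about 5 mm larger all round than the thing. Mat 80 x 80 mm (x by y). Origin: underside of the mat, its centre; z up. The bottle's turn does not matter.
Things that resemble listed ones, but are neither listed nor needed, are in the scene too. Leave any yellow look-alike of the stapler alone.

How it is judged:
By the outcome, as a careful person would: the job done as asked, in the order asked, and still so for the second after the job is handed in, with the robot touching nothing.
It also fails if it takes over 112 s, if anything falls off the work surface, if the arm or the gripper's body presses on something with over 40 N, if the wrist force passes 120 N, or if a joint passes its speed limit or range.

## Working session

There is one attempt and no reset: what is moved stays moved. The work goes in short steps, Python scripts to look and compute and a tool call to move; the robot and the scene stay as the last step left them, time stands still between calls to the robot, and variables do not carry over. Pictures are saved under pics/ and viewed, at most 14 in all, crops included, and the job is handed in when it is done.

Besides the shell and the picture viewer there is one more tool, called after "Emit:" as name([rows], argument=value, ...), one row to a line, values as JSON. carry_out: Moves the arm, as the interface text tells. Its arguments: {"type":"object","properties":{"series":{"type":"array"}},"required":["series"]}

```bash
mkdir -p pics; cat > h.py <<'E'
import numpy as np, cv2
from station import *
def cast(cam,uv,z):
    "pixels -> world points on plane z"
    p=camera_params(cam); K=np.array(p["mtx"],float); R=cv2.Rodrigues(np.array(p["rvec"],float))[0]; t=np.array(p["tvec"],float).ravel()
    d=np.array([p["k1"],0,0,0],float)
    n=cv2.undistortPoints(np.array(uv,float).reshape(-1,1,2),K,d).reshape(-1,2)
    r=np.c_[n,np.ones(len(n))]@R; c=-R.T@t
    return c+r*((z-c[2])/r[:,2])[:,None]
def proj(cam,X):
    p=camera_params(cam); return cv2.projectPoints(np.array(X,float).reshape(-1,1,3),np.array(p["rvec"],float),np.array(p["tvec"],float),np.array(p["mtx"],float),np.array([p["k1"],0,0,0],float))[0].reshape(-1,2)
def tri(uv1,uv2):
    "point from scene pixel and top pixel, and the gap between rays"
    a,b=cast("scene",[uv1],0)[0],cast("top",[uv2],0)[0]
    a2,b2=cast("scene",[uv1],100)[0],cast("top",[uv2],100)[0]
    u,v=a2-a,b2-b; s=np.linalg.lstsq(np.c_[u,-v],b-a,rcond=None)[0]
    P,Q=a+s[0]*u,b+s[1]*v; return (P+Q)/2,np.linalg.norm(P-Q)
def snap(cam,name):
    im=read_camera(cam); cv2.imwrite(f"pics/{name}.png",im[:,:,::-1]); return im
E
python3 - <<'E'
from h import *
for c in("scene","top"):
    snap(c,c+"0"); p=camera_params(c); R=cv2.Rodrigues(np.array(p["rvec"],float))[0]; print(c,p["mtx"],p["k1"],-R.T@np.array(p["tvec"],float).ravel(),R.round(2).tolist())
print(sense())
E
```

```text
scene [[380.67471164   0.         323.63018403]
 [  0.         380.67471164 197.2582982 ]
 [  0.           0.           1.        ]] -0.09367442006382626 [1232.71362247  389.33950466  543.31906081] [[-0.47, 0.88, 0.02], [0.48, 0.27, -0.83], [-0.74, -0.38, -0.56]]
top [[484.46100214   0.         315.76208811]
 [  0.         484.46100214 207.7947929 ]
 [  0.           0.           1.        ]] 0.03984954266231616 [ 314.85727567   58.21554955 1365.05056772] [[-0.02, -1.0, -0.01], [-0.99, 0.02, -0.17], [0.17, 0.01, -0.99]]
{'t': 0.1, 'joints': array([ 1.26728444,  0.70701005, -0.02759902,  1.48492217,  0.02196417,
        0.95090941, -0.07548598]), 'qvel': array([ 0.00017228, -0.00183599,  0.0006521 , -0.00227697,  0.0015459 ,
       -0.00067903, -0.00054517]), 'tau': array([ 1.51344157e-03, -8.84290695e+01,  1.23645991e+00, -2.36451691e+01,
        1.70389912e-02,  5.14810294e-03,  8.95984113e-05]), 'tcp_pos': array([ 148.77549916, -555.20509058,  249.89908064]), 'tcp_rot': array([-3.11378745e+00, -4.09923245e-01,  2.10694571e-04]), 'contact_force': array([-0.57947312, -0.05282502, -0.75508361]), 'torque': array([ 0.03103913, -0.00605956,  0.00154818]), 'grip_force': 0.0, 'opening': 0.9975923877137128}
```

View pics/scene0.png

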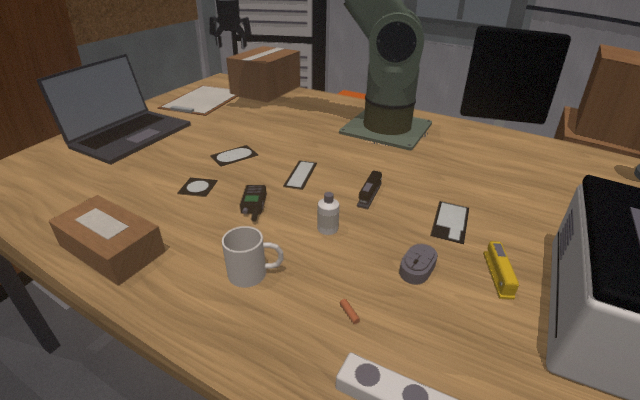

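View pics/top0.png

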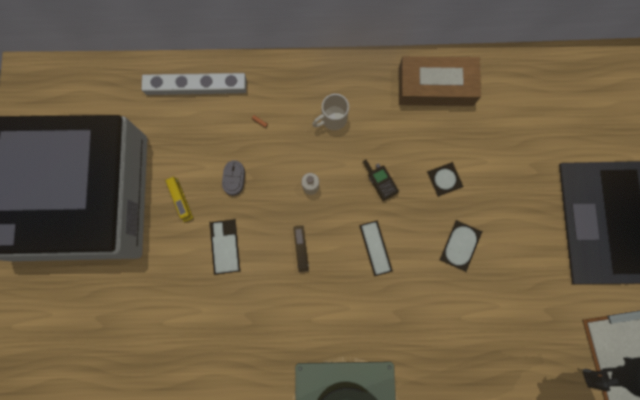

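The scene picture shows the radio (254,200), bottle (328,214), stapler (370,188), mouse (418,263) and the yellow look-alike (500,270). The top picture shows the radio at (380,182), stapler at (301,249), mouse at (233,178) and bottle at (310,183). The mats are at (225,247) for the radio, (376,248) for the stapler, (461,245) for the mouse and (445,179) for the bottle.

```bash
cat > m.py <<'E'
from h import *
def blobs(im,kind,roi,amin=60):
    u0,v0,u1,v1=roi; c=im[v0:v1,u0:u1]; hsv=cv2.cvtColor(c,cv2.COLOR_RGB2HSV)
    H,S,V=cv2.split(hsv)
    wood=(H>8)&(H<25)&(S>70)&(V>70)
    m={"white":(S<45)&(V>150),"obj":~wood}[kind].astype(np.uint8)
    n,l,st,ce=cv2.connectedComponentsWithStats(m); out=[]
    for i in range(1,n):
        if st[i,4]<amin: continue
        ct=max(cv2.findContours((l==i).astype(np.uint8),cv2.RETR_EXTERNAL,cv2.CHAIN_APPROX_NONE)[0],key=cv2.contourArea)+np.array([u0,v0])
        out.append((ce[i]+[u0,v0],st[i,4],ct.reshape(-1,2)))
    return out
E
python3 - <<'E'
from m import *
t=cv2.imread("pics/top0.png")[:,:,::-1].copy(); s=cv2.imread("pics/scene0.png")[:,:,::-1].copy()
for cam,im,roi in(("top",t,(160,150,490,285)),("scene",s,(160,135,530,300))):
    for k in("white","obj"):
        print(cam,k)
        for c,a,ct in blobs(im,k,roi):
            w=cast(cam,ct,3 if k=="white" else 0)[:,:2].astype(np.float32); r=cv2.minAreaRect(w)
            print(c.round(1),a,"ctr",np.round(r[0],1),"size",np.round(r[1]),"ang",round(r[2],1))
cv2.imwrite("pics/c1.png",cv2.resize(t[150:285,200:400,::-1],None,fx=4,fy=4,interpolation=cv2.INTER_CUBIC))
cv2.imwrite("pics/c2.png",cv2.resize(s[140:300,230:480,::-1],None,fx=3.2,fy=3.2,interpolation=cv2.INTER_CUBIC))
E
```

```text
top white
[225.2 246.1] 403 ctr [451.9 326.9] size [124.  50.] ang 21.4
[373.4 240.1] 273 ctr [448.8 -93.1] size [101.  28.] ang 15.3
top obj
[233.  177.7] 650 ctr [645.4 308.1] size [ 63. 102.] ang 85.4
[381.6 181.5] 647 ctr [ 637.6 -115.7] size [130.  55.] ang 27.8
[444.7 178.9] 693 ctr [ 630.4 -302. ] size [76. 77.] ang 19.8
[310.  182.1] 277 ctr [627.4  85.3] size [46. 56.] ang 89.0
[174.  188.9] 181 ctr [616.  476.2] size [67. 25.] ang 22.8
[224.3 246.5] 1289 ctr [447.4 329.5] size [146.  71.] ang 6.2
[460.6 245.5] 1187 ctr [ 438.9 -334.1] size [ 77. 122.] ang 64.6
[375.4 248. ] 919 ctr [436.1 -95.9] size [147.  50.] ang 14.6
[301.1 251.4] 351 ctr [433.7 112.8] size [120.  26.] ang 4.7
scene white
[233.4 154.4] 292 ctr [ 441.5 -335.7] size [ 64. 104.] ang 63.4
[299.8 174.2] 326 ctr [440.4 -97.5] size [135.  37.] ang 14.3
[197.2 186. ] 174 ctr [ 633.6 -303. ] size [50. 53.] ang 29.6
[327.9 204.8] 156 ctr [537.5  41.4] size [48. 50.] ang 29.6
[451.9 218.8] 658 ctr [451.1 327. ] size [134.  60.] ang 5.7
[241.9 241.1] 170 ctr [748.8 -61.7] size [85. 89.] ang 29.7
scene obj
[392.9 139.8] 612 ctr [110.6  45.5] size [108. 259.] ang 31.0
[233.4 155.2] 485 ctr [ 440.  -337.1] size [ 81. 123.] ang 65.3
[300.2 174.5] 503 ctr [435.8 -99. ] size [150.  53.] ang 14.4
[369.6 189.3] 504 ctr [408.1 101.6] size [190.  41.] ang 6.0
[197.4 186.5] 461 ctr [ 631.1 -305. ] size [79. 80.] ang 19.4
[253.1 200.1] 647 ctr [ 615.5 -133.2] size [156.  58.] ang 27.6
[327.8 214.3] 768 ctr [560.8  51.8] size [174.  52.] ang 26.3
[450.5 222.2] 1150 ctr [449.2 327.4] size [152.  73.] ang 6.1
[246.9 255.6] 2456 ctr [767.5 -18.8] size [192. 120.] ang 46.6
[417.8 263.3] 1136 ctr [627.8 298.8] size [ 66. 128.] ang 86.0
[499.  249.5] 83 ctr [502.2 447.5] size [38. 16.] ang 21.6
```

View pics/c1.png

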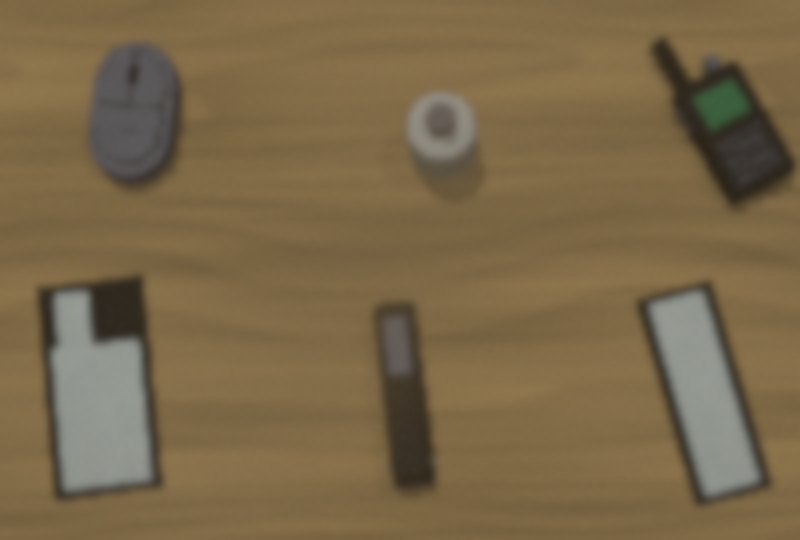

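View pics/c2.png

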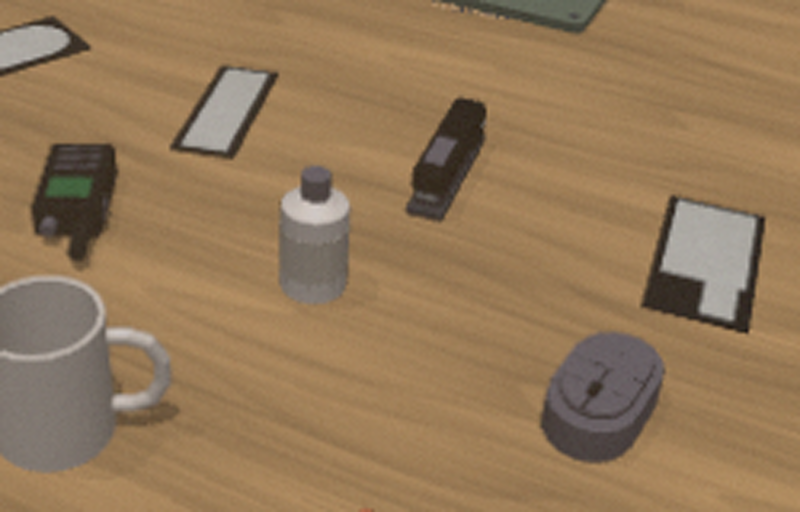

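The crops confirm the two antennas. The radio's points up-left to +y, and the mat's antenna shape is at upper left. Stapler and stapler mat are clear in both crops. Next I triangulate centres and top features.

```bash
python3 - <<'E'
from m import *
t=cv2.imread("pics/top0.png")[:,:,::-1].copy(); s=cv2.imread("pics/scene0.png")[:,:,::-1].copy()
B={c:blobs(im,"obj",roi) for c,im,roi in(("top",t,(160,150,490,285)),("scene",s,(160,135,530,300)))}
near=lambda c,p:min(B[c],key=lambda b:np.hypot(*(b[0]-p)))
for n,pt,ps in(("radio",(381,181),(253,200)),("stapler",(301,250),(370,189)),("mouse",(233,178),(418,263)),("sanit",(310,182),(328,214)),("radio_pad",(224,246),(450,222)),("stapler_pad",(375,248),(300,174)),("mouse_pad",(461,245),(233,155)),("san_pad",(445,179),(197,186))):
    a,b=near("top",pt),near("scene",ps); ca,cb=[np.array(cv2.minAreaRect(x[2].astype(np.float32))[0]) for x in(a,b)]
    ma=[(lambda M:np.array([M["m10"],M["m01"]])/M["m00"])(cv2.moments(x[2])) for x in(a,b)]
    P,g=tri(ma[1],ma[0]); h=P[2]
    z=3 if "pad" in n else {"radio":15,"stapler":21,"mouse":17,"sanit":40}[n]
    r=[cv2.minAreaRect(cast(c,x[2],z)[:,:2].astype(np.float32)) for c,x in(("top",a),("scene",b))]
    print(n,"tri",P.round(1),"gap",g.round(1),[(np.round(q[0],1).tolist(),np.round(q[1]).tolist(),round(q[2],1)) for q in r])
def feat(im,roi,f,cam):
    u0,v0,u1,v1=roi; H,S,V=[x.astype(int) for x in cv2.split(cv2.cvtColor(im[v0:v1,u0:u1],cv2.COLOR_RGB2HSV))]
    m=f(H,S,V).astype(np.uint8); n,l,st,ce=cv2.connectedComponentsWithStats(m); i=1+st[1:,4].argmax(); return ce[i]+[u0,v0],st[i,4]
gr=lambda H,S,V:(H>40)&(H<85)&(S>70); gy=lambda H,S,V:(S<70)&(V>65)&(V<140); cap=lambda H,S,V:(S<80)&(V<120)
for n,rs,rt,f in(("screen",(240,183,270,215),(368,165,398,200),gr),("label",(358,170,384,200),(294,224,310,250),gy),("cap",(318,190,338,203),(304,175,318,190),cap)):
    a=feat(s,rs,f,"scene"); b=feat(t,rt,f,"top"); print(n,a,b,tri(a[0],b[0]))
# stapler dark, top
for cam,im,roi in(("top",t,(285,220,320,275)),("scene",s,(350,165,390,212))):
    u0,v0,u1,v1=roi; H,S,V=cv2.split(cv2.cvtColor(im[v0:v1,u0:u1],cv2.COLOR_RGB2HSV))
    m=((S<60)|(V<85)).astype(np.uint8); n,l,st,ce=cv2.connectedComponentsWithStats(m); i=1+st[1:,4].argmax()
    ct=np.argwhere(l==i)[:,::-1]+[u0,v0]; r=cv2.minAreaRect(cast(cam,ct,42 if cam=="top" else 21)[:,:2].astype(np.float32)); print(cam,st[i,4],r, V.max())
E
```

```text
radio tri [ 623.5 -121.6   12. ] gap 3.6 [([634.0, -113.8], [128.0, 54.0], 27.8), ([632.5, -118.7], [152.0, 57.0], 27.6)]
stapler tri [428.8 110.3   9. ] gap 5.4 [([431.9, 111.9], [118.0, 25.0], 4.7), ([439.9, 112.8], [183.0, 39.0], 6.0)]
mouse tri [643.3 303.6  11.5] gap 4.2 [([641.3, 305.0], [62.0, 100.0], 85.4), ([646.8, 301.6], [64.0, 124.0], 86.0)]
sanit tri [619.6  83.6  39.9] gap 1.9 [([618.2, 84.5], [45.0, 55.0], 89.0), ([610.3, 76.7], [161.0, 48.0], 26.3)]
radio_pad tri [447.4 329.3  -5.3] gap 2.9 [([447.1, 328.9], [146.0, 71.0], 6.2), ([453.5, 327.7], [151.0, 73.0], 6.1)]
stapler_pad tri [436.3 -98.2  -3.3] gap 3.9 [([435.9, -95.6], [147.0, 50.0], 14.6), ([440.2, -96.3], [149.0, 53.0], 14.4)]
mouse_pad tri [ 439.6 -336.7   -2.2] gap 4.5 [([438.6, -333.2], [76.0, 121.0], 64.6), ([444.4, -333.1], [81.0, 123.0], 65.3)]
san_pad tri [ 6.313e+02 -3.035e+02 -6.000e-01] gap 2.9 [([629.7, -301.3], [75.0, 76.0], 19.8), ([634.4, -301.2], [79.0, 80.0], 19.4)]
screen (array([251.14606742, 197.8988764 ]), np.int32(89)) (array([379.93333333, 175.51111111]), np.int32(135)) (array([ 638.02783016, -114.77693298,   28.95010796]), np.float64(3.5483037410759946))
label (array([367.10769231, 186.66153846]), np.int32(65)) (array([298.95098039, 236.40196078]), np.int32(102)) (array([467.45700699, 115.56168959,  39.80772696]), np.float64(3.083423522684211))
cap (array([328.25806452, 197.10752688]), np.int32(93)) (array([309.92857143, 180.25      ]), np.int32(56)) (array([615.20740053,  82.12015956,  83.1086885 ]), np.float64(3.44844070618575))
top 440 ((432.3746032714844, 111.90351104736328), (125.80029296875, 27.955183029174805), 5.819209575653076) 139
scene 521 ((440.0968017578125, 112.80307006835938), (183.20835876464844, 40.17074966430664), 6.2108154296875) 173
```

```bash
cat > go.py <<'E'
import sys; from h import *
from scipy.spatial.transform import Rotation as Rn
def go(x,y,z,deg):
    s=sense(); R=Rn.from_rotvec(s["tcp_rot"]).as_matrix(); p=s["tcp_pos"]; D=np.array([x,y,z])-p
    hd=np.degrees(np.arctan2(R[1,0],R[0,0])); d=(deg-hd+90)%180-90
    print("t",round(s["t"],2),"pos",p.round(1),"hd",round(hd,2),"| tool shift mm",(R.T@D).round(1),"yaw",round(-np.radians(d),4),"| op",round(s["opening"]*85.4,1),"gf",s["grip_force"],"F",np.round(s["contact_force"],1),"j",s["joints"][[0,6]].round(2),"tilt",R[:,2].round(3))
if __name__=="__main__": go(*map(float,sys.argv[1:5]))
E
python3 go.py 618.5 -124.5 150 27.8
```

```text
t 0.1 pos [ 148.8 -555.2  249.9] hd 15.0 | tool shift mm [ 565.2 -294.4  100.2] yaw -0.2234 | op 85.2 gf 0.0 F [-0.6 -0.1 -0.8] j [ 1.27 -0.08] tilt [-0.     0.001 -1.   ]
```

Emit:
carry_out([
  {"tx": 0.02, "ty": -0.01, "grip": 0.085},
  {"tx": 0.038, "ty": -0.02, "grip": 0.085},
  {"tx": 0.044, "ty": -0.023, "grip": 0.085},
  {"tx": 0.044, "ty": -0.023, "grip": 0.085},
  {"tx": 0.044, "ty": -0.023, "grip": 0.085},
  {"tx": 0.044, "ty": -0.023, "grip": 0.085},
  {"tx": 0.044, "ty": -0.023, "grip": 0.085},
  {"tx": 0.044, "ty": -0.023, "grip": 0.085},
])

```text
invalid input at $.series[0]: expected keys tx, ty, tz, yaw, grip
```

Emit:
carry_out([
  {"tx": 0.044, "ty": -0.023, "grip": 0.085},
  {"tx": 0.044, "ty": -0.023, "grip": 0.085},
  {"tx": 0.044, "ty": -0.023, "grip": 0.085},
  {"tx": 0.044, "ty": -0.023, "grip": 0.085},
  {"tx": 0.04, "ty": -0.021, "grip": 0.085},
  {"tx": 0.02, "ty": -0.01, "tz": 0.02, "grip": 0.085},
  {"tz": 0.04, "yaw": -0.11, "grip": 0.085},
  {"tz": 0.04, "yaw": -0.11, "grip": 0.085},
])

```text
invalid input at $.series[0]: expected keys tx, ty, tz, yaw, grip
```

```bash
python3 go.py 618.5 -124.5 22 27.8
```

```text
t 0.1 pos [ 148.8 -555.2  249.9] hd 15.0 | tool shift mm [ 565.2 -294.2  228.2] yaw -0.2234 | op 85.2 gf 0.0 F [-0.6 -0.1 -0.8] j [ 1.27 -0.08] tilt [-0.     0.001 -1.   ]
```

Emit:
carry_out([
  {"tx": 0.02, "ty": -0.01, "tz": 0, "yaw": 0, "grip": 0.085},
  {"tx": 0.04, "ty": -0.02, "tz": 0, "yaw": 0, "grip": 0.085},
  {"tx": 0.045, "ty": -0.024, "tz": 0, "yaw": 0, "grip": 0.085},
  {"tx": 0.045, "ty": -0.024, "tz": 0, "yaw": 0, "grip": 0.085},
  {"tx": 0.045, "ty": -0.024, "tz": 0, "yaw": 0, "grip": 0.085},
  {"tx": 0.045, "ty": -0.024, "tz": 0, "yaw": 0, "grip": 0.085},
  {"tx": 0.045, "ty": -0.024, "tz": 0, "yaw": 0, "grip": 0.085},
  {"tx": 0.045, "ty": -0.024, "tz": 0, "yaw": 0, "grip": 0.085},
])

```text
t: 1.1
tcp_pos: [423.8, -299.7, 250.3]
tcp_rot: [-3.114, -0.411, -0.0]
contact_force: [0.3, -0.3, -0.5]
opening: 0.998
grip_force: 0.0
```

Emit:
carry_out([
  {"tx": 0.045, "ty": -0.024, "tz": 0.01, "yaw": 0, "grip": 0.085},
  {"tx": 0.045, "ty": -0.024, "tz": 0.01, "yaw": 0, "grip": 0.085},
  {"tx": 0.045, "ty": -0.024, "tz": 0.01, "yaw": 0, "grip": 0.085},
  {"tx": 0.045, "ty": -0.022, "tz": 0.01, "yaw": 0, "grip": 0.085},
  {"tx": 0.035, "ty": -0.018, "tz": 0.01, "yaw": 0, "grip": 0.085},
  {"tx": 0.02, "ty": -0.01, "tz": 0.01, "yaw": -0.06, "grip": 0.085},
  {"tx": 0, "ty": 0, "tz": 0.02, "yaw": -0.1, "grip": 0.085},
  {"tx": 0, "ty": 0, "tz": 0.02, "yaw": -0.063, "grip": 0.085},
])

```text
t: 2.1
tcp_pos: [617.9, -121.9, 149.5]
tcp_rot: [-3.048, -0.76, 0.0]
contact_force: [0.5, 0.2, -0.8]
opening: 0.995
grip_force: 0.0
```

```bash
python3 go.py 618.5 -124.5 22 27.8
```

```text
t 2.1 pos [ 617.9 -121.9  149.5] hd 27.99 | tool shift mm [ -0.7   2.7 127.5] yaw 0.0034 | op 85.0 gf 0.0 F [ 0.5  0.2 -0.8] j [ 0.14 -0.93] tilt [-0.     0.001 -1.   ]
```

Emit:
carry_out([
  {"tx": -0.001, "ty": 0.003, "tz": 0.02, "yaw": 0.003, "grip": 0.085},
  {"tx": 0, "ty": 0, "tz": 0.035, "yaw": 0, "grip": 0.085},
  {"tx": 0, "ty": 0, "tz": 0.035, "yaw": 0, "grip": 0.085},
  {"tx": 0, "ty": 0, "tz": 0.025, "yaw": 0, "grip": 0.085},
  {"tx": 0, "ty": 0, "tz": 0.012, "yaw": 0, "grip": 0.085},
  {"tx": 0, "ty": 0, "tz": 0, "yaw": 0, "grip": 0.065},
  {"tx": 0, "ty": 0, "tz": 0, "yaw": 0, "grip": 0.04},
  {"tx": 0, "ty": 0, "tz": 0, "yaw": 0, "grip": 0.04},
])

```text
t: 3.1
tcp_pos: [619.1, -126.3, 24.6]
tcp_rot: [3.05, 0.749, 0.003]
contact_force: [-0.9, 0.0, 7.2]
opening: 0.595
grip_force: 63.6
```

```bash
python3 go.py 618.5 -124.5 150 27.8; python3 - <<'E'
from h import *
t=snap("top","t1"); s=snap("scene","s1")
a=cv2.resize(t[140:240,330:430,::-1],None,fx=4,fy=4); b=cv2.resize(s[120:220,200:300,::-1],None,fx=4,fy=4); cv2.imwrite("pics/c3.png",np.hstack([a,b]))
E
```

```text
t 3.1 pos [ 619.1 -126.3   24.6] hd 27.6 | tool shift mm [   0.5   -1.8 -125.4] yaw -0.0034 | op 50.8 gf 63.560686111450195 F [-0.9  0.   7.2] j [ 0.15 -0.93] tilt [ 0.002 -0.    -1.   ]
```

View pics/c3.png

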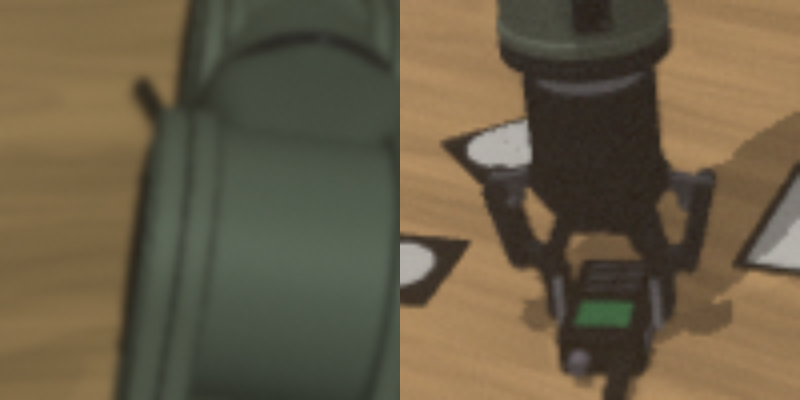

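The crop shows the radio gripped squarely across its case. The antenna sits free at scene pixel (254,217) and top pixel (365,160). Now lift and carry.

Emit:
carry_out([
  {"tx": 0, "ty": 0, "tz": -0.01, "yaw": 0, "grip": 0.04},
  {"tx": 0, "ty": 0, "tz": -0.025, "yaw": 0, "grip": 0.04},
  {"tx": 0, "ty": 0, "tz": -0.035, "yaw": 0, "grip": 0.04},
  {"tx": 0, "ty": 0, "tz": -0.035, "yaw": 0, "grip": 0.04},
  {"tx": 0, "ty": 0, "tz": -0.025, "yaw": 0.05, "grip": 0.04},
  {"tx": 0, "ty": 0, "tz": -0.01, "yaw": 0.13, "grip": 0.04},
  {"tx": 0, "ty": 0, "tz": 0, "yaw": 0.13, "grip": 0.04},
  {"tx": 0, "ty": 0, "tz": 0, "yaw": 0.065, "grip": 0.04},
])

```text
t: 4.2
tcp_pos: [618.5, -126.3, 164.4]
tcp_rot: [3.137, 0.163, 0.001]
contact_force: [-0.1, 0.0, -1.1]
opening: 0.598
grip_force: 62.9
```

```bash
python3 go.py 430.4 326.2 60 6.15
```

```text
t 4.2 pos [ 618.5 -126.3  164.4] hd 5.94 | tool shift mm [-140.4 -469.5  104.3] yaw -0.0037 | op 51.1 gf 62.85002946853638 F [-0.1  0.  -1.1] j [ 0.1  -1.22] tilt [ 0.001  0.    -1.   ]
```

Emit:
carry_out([
  {"tx": -0.005, "ty": -0.015, "tz": 0, "yaw": 0, "grip": 0.04},
  {"tx": -0.01, "ty": -0.035, "tz": 0, "yaw": 0, "grip": 0.04},
  {"tx": -0.012, "ty": -0.04, "tz": 0, "yaw": 0, "grip": 0.04},
  {"tx": -0.012, "ty": -0.04, "tz": 0, "yaw": 0, "grip": 0.04},
  {"tx": -0.012, "ty": -0.04, "tz": 0, "yaw": 0, "grip": 0.04},
  {"tx": -0.012, "ty": -0.04, "tz": 0, "yaw": 0, "grip": 0.04},
  {"tx": -0.012, "ty": -0.04, "tz": 0, "yaw": 0, "grip": 0.04},
  {"tx": -0.012, "ty": -0.04, "tz": 0, "yaw": 0, "grip": 0.04},
])

```text
t: 5.2
tcp_pos: [500.5, 154.0, 164.3]
tcp_rot: [-3.136, -0.167, -0.001]
contact_force: [0.3, 0.6, -1.6]
opening: 0.594
grip_force: 62.9
```

Emit:
carry_out([
  {"tx": -0.012, "ty": -0.04, "tz": 0.005, "yaw": 0, "grip": 0.04},
  {"tx": -0.012, "ty": -0.04, "tz": 0.01, "yaw": 0, "grip": 0.04},
  {"tx": -0.012, "ty": -0.04, "tz": 0.015, "yaw": 0, "grip": 0.04},
  {"tx": -0.011, "ty": -0.035, "tz": 0.02, "yaw": 0, "grip": 0.04},
  {"tx": -0.006, "ty": -0.02, "tz": 0.025, "yaw": 0, "grip": 0.04},
  {"tx": 0, "ty": -0.0045, "tz": 0.02, "yaw": 0, "grip": 0.04},
  {"tx": 0, "ty": 0, "tz": 0.01, "yaw": 0, "grip": 0.04},
  {"tx": 0, "ty": 0, "tz": 0, "yaw": 0, "grip": 0.04},
])

```text
t: 6.2
tcp_pos: [429.8, 324.5, 58.3]
tcp_rot: [3.137, 0.165, -0.0]
contact_force: [0.7, 0.2, -1.5]
opening: 0.598
grip_force: 62.9
```

```bash
python3 go.py 430.4 326.2 30 6.15; python3 - <<'E'
from h import *
s=snap("scene","s2");t=snap("top","t2")
b=cv2.resize(s[150:280,390:520,::-1],None,fx=3,fy=3);a=cv2.resize(t[190:320,160:290,::-1],None,fx=3,fy=3); cv2.imwrite("pics/c4.png",np.hstack([a,b]))
E
```

```text
t 6.2 pos [429.8 324.5  58.3] hd 6.04 | tool shift mm [ 0.8 -1.6 28.3] yaw -0.0019 | op 51.0 gf 62.873497009277344 F [ 0.7  0.2 -1.5] j [-0.79 -1.87] tilt [-0. -0. -1.]
```

View pics/c4.png

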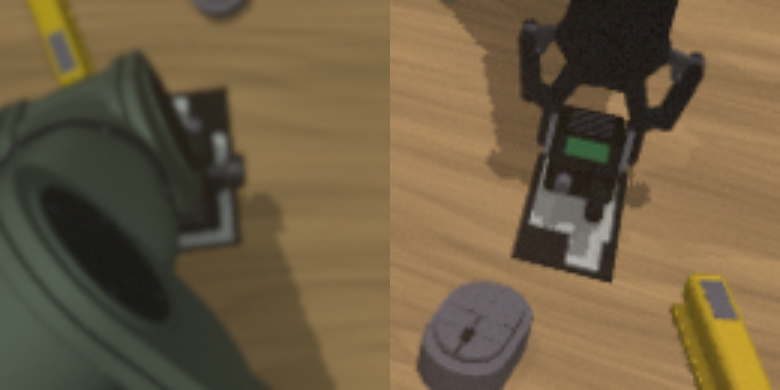

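The radio hangs above its silhouette. The antenna at scene pixel (459,219) is lined up with the antenna's shape. Lower and release.

Emit:
carry_out([
  {"tx": 0.001, "ty": -0.0015, "tz": 0.01, "yaw": 0, "grip": 0.04},
  {"tx": 0, "ty": 0, "tz": 0.012, "yaw": 0, "grip": 0.04},
  {"tx": 0, "ty": 0, "tz": 0.006, "yaw": 0, "grip": 0.04},
  {"tx": 0, "ty": 0, "tz": 0.002, "yaw": 0, "grip": 0.04},
  {"tx": 0, "ty": 0, "tz": 0.0005, "yaw": 0, "grip": 0.04},
])

```text
t: 6.92
tcp_pos: [430.1, 327.1, 27.8]
tcp_rot: [-3.137, -0.168, 0.0]
contact_force: [1.1, -0.2, -1.9]
opening: 0.597
grip_force: 62.9
```

```bash
python3 go.py 430.4 326.2 27.6 6.15
```

```text
t 6.92 pos [430.1 327.1  27.8] hd 6.12 | tool shift mm [0.2 1.  0.2] yaw -0.0006 | op 51.0 gf 62.8737473487854 F [ 1.1 -0.2 -1.9] j [-0.78 -1.86] tilt [-0.  0. -1.]
```

Emit:
carry_out([
  {"tx": 0, "ty": 0.001, "tz": 0.001, "yaw": 0, "grip": 0.04},
  {"tx": 0, "ty": 0, "tz": 0.001, "yaw": 0, "grip": 0.04},
])

```text
t: 7.18
tcp_pos: [430.2, 326.9, 27.5]
tcp_rot: [-3.135, -0.168, -0.001]
contact_force: [-10.3, -0.8, 47.8]
opening: 0.598
grip_force: 68.9
```

Emit:
carry_out([
  {"tx": 0, "ty": 0, "tz": -0.0015, "yaw": 0, "grip": 0.054},
  {"tx": 0, "ty": 0, "tz": 0, "yaw": 0, "grip": 0.065},
  {"tx": 0, "ty": 0, "tz": 0, "yaw": 0, "grip": 0.085},
  {"tx": 0, "ty": 0, "tz": 0, "yaw": 0, "grip": 0.085},
  {"tx": 0, "ty": 0, "tz": -0.02, "yaw": 0, "grip": 0.085},
  {"tx": 0, "ty": 0, "tz": -0.035, "yaw": 0, "grip": 0.085},
  {"tx": 0, "ty": 0, "tz": -0.035, "yaw": 0, "grip": 0.085},
  {"tx": 0, "ty": 0, "tz": -0.03, "yaw": 0, "grip": 0.085},
])

```text
t: 8.18
tcp_pos: [430.2, 326.2, 148.6]
tcp_rot: [-3.137, -0.168, -0.0]
contact_force: [0.1, 0.4, -0.0]
opening: 0.996
grip_force: 0.0
```

```bash
python3 go.py 437 112.3 80 6
```

```text
t 8.18 pos [430.2 326.2 148.6] hd 6.12 | tool shift mm [-16.  213.4  68.5] yaw 0.002 | op 85.0 gf 0.0 F [ 0.1  0.4 -0. ] j [-0.83 -1.9 ] tilt [ 0.  0. -1.]
```

Emit:
carry_out([
  {"tx": -0.001, "ty": 0.015, "tz": 0, "yaw": 0, "grip": 0.085},
  {"tx": -0.003, "ty": 0.035, "tz": 0, "yaw": 0, "grip": 0.085},
  {"tx": -0.003, "ty": 0.04, "tz": 0, "yaw": 0, "grip": 0.085},
  {"tx": -0.003, "ty": 0.04, "tz": 0, "yaw": 0, "grip": 0.085},
  {"tx": -0.003, "ty": 0.04, "tz": 0.01, "yaw": 0, "grip": 0.085},
  {"tx": -0.002, "ty": 0.03, "tz": 0.02, "yaw": 0, "grip": 0.085},
  {"tx": -0.001, "ty": 0.0135, "tz": 0.025, "yaw": 0.002, "grip": 0.085},
  {"tx": 0, "ty": 0, "tz": 0.015, "yaw": 0, "grip": 0.085},
])

```text
t: 9.18
tcp_pos: [436.4, 110.4, 75.9]
tcp_rot: [3.137, 0.161, -0.003]
contact_force: [-0.0, 0.2, 0.0]
opening: 0.996
grip_force: 0.0
```

```bash
python3 go.py 437 112.3 28 6; python3 - <<'E'
from h import *
s=snap("scene","s3");t=snap("top","t3")
b=cv2.resize(s[145:275,350:480,::-1],None,fx=4,fy=4);a=cv2.resize(t[200:300,180:280,::-1],(400,520)); cv2.imwrite("pics/c5.png",np.hstack([cv2.resize(t[200:300,180:280,::-1],(280,280)),b[:280,:]]) if 0 else np.hstack([cv2.resize(t[195:295,180:280,::-1],(400,400)),cv2.resize(s[145:275,350:480,::-1],(400,400))]))
E
```

```text
t 9.18 pos [436.4 110.4  75.9] hd 5.87 | tool shift mm [ 0.8 -1.9 47.9] yaw -0.0022 | op 85.1 gf 0.0 F [-0.   0.2  0. ] j [-0.35 -1.55] tilt [-0.002 -0.001 -1.   ]
```

View pics/c5.png

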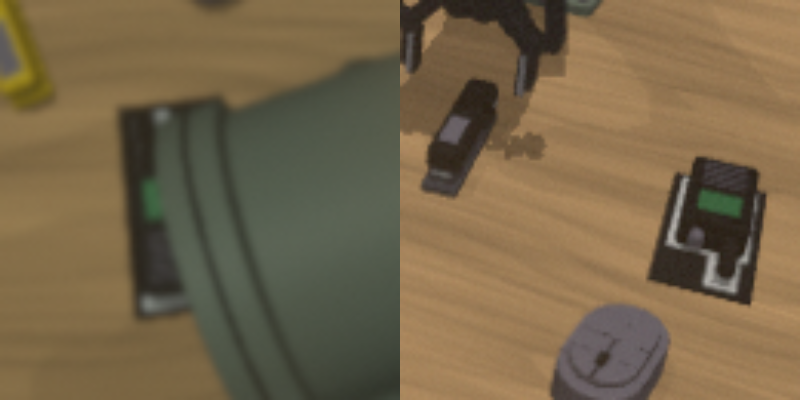

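The picture shows the radio lying on its silhouette with the antenna over its shape and an even rim. The stapler sits between the open fingers. Descend and grip.

Emit:
carry_out([
  {"tx": 0.001, "ty": -0.002, "tz": 0.015, "yaw": 0, "grip": 0.085},
  {"tx": 0, "ty": 0, "tz": 0.02, "yaw": -0.002, "grip": 0.085},
  {"tx": 0, "ty": 0, "tz": 0.01, "yaw": 0, "grip": 0.085},
  {"tx": 0, "ty": 0, "tz": 0.002, "yaw": 0, "grip": 0.065},
  {"tx": 0, "ty": 0, "tz": 0, "yaw": 0, "grip": 0.04},
  {"tx": 0, "ty": 0, "tz": 0, "yaw": 0, "grip": 0.015},
  {"tx": 0, "ty": 0, "tz": 0, "yaw": 0, "grip": 0.015},
  {"tx": 0, "ty": 0, "tz": 0, "yaw": 0, "grip": 0.015},
])

```text
t: 10.28
tcp_pos: [438.0, 114.3, 30.9]
tcp_rot: [-3.137, -0.168, -0.001]
contact_force: [-0.8, -0.9, 10.0]
opening: 0.316
grip_force: 59.9
```

```bash
python3 go.py 437 112.3 28 14.5
```

```text
t 10.28 pos [438.  114.3  30.9] hd 6.12 | tool shift mm [-1.2  1.9  2.9] yaw -0.1463 | op 27.0 gf 59.8704332113266 F [-0.8 -0.9 10. ] j [-0.34 -1.54] tilt [ 0.001  0.    -1.   ]
```

Emit:
carry_out([
  {"tx": 0, "ty": 0, "tz": -0.01, "yaw": 0, "grip": 0.015},
  {"tx": 0, "ty": 0, "tz": -0.025, "yaw": 0, "grip": 0.015},
  {"tx": 0, "ty": 0, "tz": -0.025, "yaw": -0.05, "grip": 0.015},
  {"tx": 0, "ty": 0, "tz": -0.01, "yaw": -0.07, "grip": 0.015},
  {"tx": 0, "ty": 0, "tz": 0, "yaw": -0.026, "grip": 0.015},
])

```text
t: 10.9
tcp_pos: [438.0, 114.4, 100.7]
tcp_rot: [-3.116, -0.4, -0.002]
contact_force: [0.1, -0.3, -2.6]
opening: 0.32
grip_force: 59.4
```

```bash
python3 go.py 439 -95.8 45 14.5
```

```text
t 10.9 pos [438.  114.4 100.7] hd 14.62 | tool shift mm [-52.1 203.6  55.6] yaw 0.002 | op 27.3 gf 59.439563155174255 F [ 0.1 -0.3 -2.6] j [-0.36 -1.47] tilt [ 0.001  0.001 -1.   ]
```

Emit:
carry_out([
  {"tx": -0.005, "ty": 0.019, "tz": 0, "yaw": 0.002, "grip": 0.015},
  {"tx": -0.009, "ty": 0.036, "tz": 0, "yaw": 0, "grip": 0.015},
  {"tx": -0.01, "ty": 0.04, "tz": 0, "yaw": 0, "grip": 0.015},
  {"tx": -0.01, "ty": 0.04, "tz": 0, "yaw": 0, "grip": 0.015},
  {"tx": -0.01, "ty": 0.036, "tz": 0.01, "yaw": 0, "grip": 0.015},
  {"tx": -0.006, "ty": 0.025, "tz": 0.02, "yaw": 0, "grip": 0.015},
  {"tx": -0.002, "ty": 0.0075, "tz": 0.02, "yaw": 0, "grip": 0.015},
  {"tx": 0, "ty": 0, "tz": 0.006, "yaw": 0, "grip": 0.015},
])

```text
t: 11.9
tcp_pos: [437.3, -96.0, 42.9]
tcp_rot: [-3.116, -0.391, 0.003]
contact_force: [0.0, 0.8, -2.1]
opening: 0.315
grip_force: 59.5
```

```bash
python3 go.py 439 -95.8 34 14.5; python3 - <<'E'
from m import *
# check radio: now unoccluded?
s=snap("scene","s4");t=snap("top","t4")
cv2.imwrite("pics/c6.png",np.hstack([cv2.resize(t[195:295,180:280,::-1],(400,400)),cv2.resize(s[130:230,240:340,::-1],(400,400))]))
E
```

```text
t 11.9 pos [437.3 -96.   42.9] hd 14.31 | tool shift mm [1.8 0.2 8.9] yaw -0.0033 | op 26.9 gf 59.51418936252594 F [ 0.   0.8 -2.1] j [ 0.15 -1.19] tilt [-0.002  0.001 -1.   ]
```

View pics/c6.png

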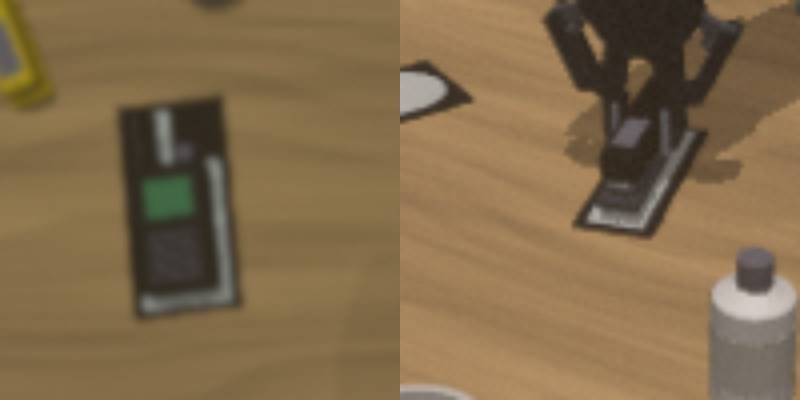

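The scene crop shows the stapler just above its silhouette and well aligned. The top crop shows the radio on its mat with a wide white band on the right and rear, so I sample brightness across it.

```bash
cat > prof.py <<'E'
from m import *
def prof(f,cam,c,deg,axis,off,half,z=3,step=2):
    im=cv2.imread(f)[:,:,::-1].astype(np.float32).mean(2); a=np.radians(deg); ex=np.array([np.cos(a),np.sin(a)]); ey=np.array([-ex[1],ex[0]])
    s=np.arange(-half,half+1,step); out=[]
    for o in off:
        P=np.array(c)+(s[:,None]*ey+o*ex if axis=="y" else s[:,None]*ex+o*ey)
        uv=proj(cam,np.c_[P,np.full(len(s),z)]).astype(np.float32); out.append(cv2.remap(im,uv[:,0].reshape(1,-1),uv[:,1].reshape(1,-1),cv2.INTER_LINEAR)[0])
    v=np.mean(out,0); print(f,axis,off," ".join(f"{int(a)}:{int(b)}" for a,b in zip(s,v)))
E
python3 - <<'E'
from prof import *
for f,cam,c in(("pics/t4.png","top",(447.1,328.9)),("pics/s4.png","scene",(453.5,327.7))):
    prof(f,cam,c,6.15,"y",(-45,-35,-25),46); prof(f,cam,c,6.15,"x",(-10,-5,0) ,82)
E
```

```text
pics/t4.png y (-45, -35, -25) -46:102 -44:101 -42:98 -40:90 -38:78 -36:67 -34:69 -32:86 -30:106 -28:114 -26:106 -24:84 -22:61 -20:45 -18:40 -16:41 -14:43 -12:47 -10:51 -8:55 -6:57 -4:58 -2:58 0:57 2:56 4:57 6:57 8:57 10:57 12:56 14:56 16:57 18:57 20:56 22:53 24:49 26:45 28:42 30:40 32:40 34:45 36:58 38:76 40:93 42:102 44:106 46:107
pics/t4.png x (-10, -5, 0) -82:102 -80:100 -78:96 -76:87 -74:77 -72:76 -70:83 -68:94 -66:97 -64:93 -62:81 -60:65 -58:52 -56:45 -54:45 -52:49 -50:53 -48:55 -46:55 -44:56 -42:57 -40:57 -38:56 -36:54 -34:54 -32:54 -30:54 -28:55 -26:56 -24:55 -22:53 -20:53 -18:52 -16:50 -14:46 -12:45 -10:46 -8:50 -6:57 -4:63 -2:68 0:71 2:72 4:72 6:71 8:71 10:70 12:70 14:71 16:70 18:67 20:62 22:54 24:48 26:45 28:46 30:51 32:60 34:69 36:76 38:79 40:77 42:72 44:65 46:58 48:53 50:52 52:51 54:51 56:52 58:52 60:53 62:53 64:53 66:52 68:50 70:50 72:55 74:68 76:83 78:96 80:103 82:104
pics/s4.png y (-45, -35, -25) -46:124 -44:124 -42:123 -40:114 -38:79 -36:50 -34:46 -32:90 -30:153 -28:160 -26:102 -24:45 -22:38 -20:37 -18:39 -16:44 -14:55 -12:60 -10:60 -8:60 -6:60 -4:60 -2:62 0:60 2:59 4:60 6:60 8:60 10:60 12:60 14:59 16:60 18:55 20:44 22:38 24:37 26:39 28:56 30:78 32:59 34:43 36:55 38:105 40:127 42:128 44:129 46:129
pics/s4.png x (-10, -5, 0) -82:57 -80:57 -78:58 -76:56 -74:56 -72:57 -70:53 -68:44 -66:38 -64:41 -62:47 -60:55 -58:64 -56:70 -54:73 -52:75 -50:74 -48:74 -46:74 -44:74 -42:74 -40:74 -38:73 -36:70 -34:65 -32:58 -30:49 -28:42 -26:39 -24:39 -22:39 -20:39 -18:40 -16:39 -14:37 -12:36 -10:36 -8:38 -6:42 -4:48 -2:54 0:58 2:63 4:65 6:66 8:63 10:59 12:55 14:53 16:53 18:52 20:63 22:84 24:97 26:97 28:87 30:68 32:54 34:51 36:52 38:52 40:52 42:51 44:51 46:51 48:50 50:50 52:52 54:53 56:53 58:53 60:53 62:55 64:52 66:48 68:45 70:43 72:42 74:48 76:80 78:110 80:122 82:127
```

Emit:
carry_out([
  {"tx": 0.002, "ty": 0, "tz": 0.006, "yaw": -0.003, "grip": 0.015},
  {"tx": 0, "ty": 0, "tz": 0.003, "yaw": 0, "grip": 0.015},
  {"tx": 0, "ty": 0, "tz": 0.001, "yaw": 0, "grip": 0.015},
])

```text
t: 12.38
tcp_pos: [439.9, -95.1, 34.3]
tcp_rot: [-3.116, -0.398, -0.0]
contact_force: [-0.2, 0.2, -2.1]
opening: 0.315
grip_force: 59.5
```

Emit:
carry_out([
  {"tx": -0.001, "ty": 0.001, "tz": 0.001, "yaw": 0, "grip": 0.015},
  {"tx": 0, "ty": 0, "tz": 0.0005, "yaw": 0, "grip": 0.015},
])

```text
t: 12.62
tcp_pos: [439.8, -95.6, 33.9]
tcp_rot: [-3.115, -0.399, -0.003]
contact_force: [-1.4, 9.7, 40.1]
opening: 0.321
grip_force: 65.1
```

```bash
python3 - <<'E'
from prof import *
s=snap("scene","s5")
prof("pics/s5.png","scene",(440.2,-96.3),14.5,"x",(-8,0,8),86); prof("pics/s5.png","scene",(440.2,-96.3),14.5,"y",(50,55,58),36)
E
```

```text
pics/s5.png x (-8, 0, 8) -86:55 -84:57 -82:58 -80:57 -78:57 -76:58 -74:59 -72:58 -70:55 -68:52 -66:51 -64:51 -62:51 -60:52 -58:54 -56:56 -54:57 -52:57 -50:57 -48:58 -46:58 -44:59 -42:56 -40:53 -38:51 -36:50 -34:50 -32:50 -30:52 -28:54 -26:55 -24:55 -22:56 -20:56 -18:56 -16:56 -14:51 -12:48 -10:46 -8:46 -6:47 -4:47 -2:46 0:46 2:46 4:46 6:46 8:46 10:47 12:47 14:47 16:47 18:47 20:46 22:46 24:47 26:49 28:52 30:58 32:64 34:69 36:71 38:70 40:66 42:61 44:59 46:60 48:64 50:68 52:69 54:69 56:67 58:63 60:61 62:61 64:64 66:67 68:69 70:64 72:56 74:57 76:67 78:83 80:104 82:123 84:131 86:134
pics/s5.png y (50, 55, 58) -36:124 -34:124 -32:122 -30:107 -28:76 -26:56 -24:56 -22:93 -20:128 -18:120 -16:87 -14:71 -12:68 -10:69 -8:68 -6:67 -4:64 -2:65 0:64 2:64 4:66 6:67 8:68 10:66 12:65 14:101 16:139 18:125 20:80 22:55 24:47 26:52 28:79 30:112 32:126 34:129 36:128
```

The profiles give the stapler's side edges at −16 and +13 mm, so it is centred, and its front end is near the expected 65 mm. The radio sits about 5 mm too far along +x, which I will mend next. Release the stapler and go back to the radio.

Emit:
carry_out([
  {"tx": 0, "ty": 0, "tz": -0.001, "yaw": 0, "grip": 0.03},
  {"tx": 0, "ty": 0, "tz": 0, "yaw": 0, "grip": 0.05},
  {"tx": 0, "ty": 0, "tz": 0, "yaw": 0, "grip": 0.085},
  {"tx": 0, "ty": 0, "tz": 0, "yaw": 0, "grip": 0.085},
  {"tx": 0, "ty": 0, "tz": -0.015, "yaw": 0, "grip": 0.085},
  {"tx": 0, "ty": 0, "tz": -0.03, "yaw": 0, "grip": 0.085},
  {"tx": 0, "ty": 0, "tz": -0.03, "yaw": 0.05, "grip": 0.085},
  {"tx": 0, "ty": 0, "tz": -0.005, "yaw": 0.096, "grip": 0.085},
])

```text
t: 13.68
tcp_pos: [439.7, -96.6, 116.3]
tcp_rot: [3.137, 0.165, 0.005]
contact_force: [0.2, -0.8, -0.6]
opening: 0.992
grip_force: 0.0
```

```bash
python3 go.py 430.5 327 90 6.15
```

```text
t 13.68 pos [439.7 -96.6 116.3] hd 6.03 | tool shift mm [  35.3 -422.2   26.3] yaw -0.0021 | op 84.8 gf 0.0 F [ 0.2 -0.8 -0.6] j [ 0.13 -1.27] tilt [ 0.003 -0.    -1.   ]
```

Emit:
carry_out([
  {"tx": 0.002, "ty": -0.018, "tz": 0, "yaw": -0.002, "grip": 0.085},
  {"tx": 0.003, "ty": -0.036, "tz": 0, "yaw": 0, "grip": 0.085},
  {"tx": 0.004, "ty": -0.045, "tz": 0, "yaw": 0, "grip": 0.085},
  {"tx": 0.004, "ty": -0.045, "tz": 0, "yaw": 0, "grip": 0.085},
  {"tx": 0.004, "ty": -0.045, "tz": 0, "yaw": 0, "grip": 0.085},
  {"tx": 0.004, "ty": -0.045, "tz": 0, "yaw": 0, "grip": 0.085},
  {"tx": 0.004, "ty": -0.045, "tz": 0, "yaw": 0, "grip": 0.085},
  {"tx": 0.004, "ty": -0.045, "tz": 0, "yaw": 0, "grip": 0.085},
])

```text
t: 14.68
tcp_pos: [432.2, 230.4, 114.9]
tcp_rot: [-3.136, -0.173, -0.0]
contact_force: [1.5, -0.1, 0.3]
opening: 0.995
grip_force: 0.0
```

Emit:
carry_out([
  {"tx": 0.003, "ty": -0.045, "tz": 0, "yaw": 0, "grip": 0.085},
  {"tx": 0.002, "ty": -0.035, "tz": 0, "yaw": 0, "grip": 0.085},
  {"tx": 0.001, "ty": -0.018, "tz": 0.01, "yaw": 0, "grip": 0.085},
  {"tx": 0, "ty": 0, "tz": 0.016, "yaw": 0, "grip": 0.085},
  {"tx": 0, "ty": 0, "tz": 0, "yaw": 0, "grip": 0.085},
])

```text
t: 15.3
tcp_pos: [427.6, 325.0, 86.8]
tcp_rot: [3.135, 0.17, -0.003]
contact_force: [-0.4, -0.6, 0.3]
opening: 0.992
grip_force: 0.0
```

```bash
python3 go.py 430.5 327 26 6.15
```

```text
t 15.3 pos [427.6 325.   86.8] hd 6.2 | tool shift mm [ 3.2 -1.7 60.7] yaw 0.0009 | op 84.8 gf 0.0 F [-0.4 -0.6  0.3] j [-0.81 -1.86] tilt [-0.002 -0.002 -1.   ]
```

Emit:
carry_out([
  {"tx": 0.003, "ty": -0.0015, "tz": 0.015, "yaw": 0, "grip": 0.085},
  {"tx": 0, "ty": 0, "tz": 0.025, "yaw": 0, "grip": 0.085},
  {"tx": 0, "ty": 0, "tz": 0.015, "yaw": 0, "grip": 0.085},
  {"tx": 0, "ty": 0, "tz": 0.005, "yaw": 0, "grip": 0.085},
  {"tx": 0, "ty": 0, "tz": 0, "yaw": 0, "grip": 0.065},
  {"tx": 0, "ty": 0, "tz": 0, "yaw": 0, "grip": 0.04},
  {"tx": 0, "ty": 0, "tz": 0, "yaw": 0, "grip": 0.04},
  {"tx": 0, "ty": 0, "tz": -0.004, "yaw": 0, "grip": 0.04},
])

```text
t: 16.3
tcp_pos: [430.7, 328.7, 32.3]
tcp_rot: [-3.137, -0.172, -0.0]
contact_force: [-0.1, 0.4, -1.9]
opening: 0.593
grip_force: 62.6
```

Emit:
carry_out([
  {"tx": -0.0025, "ty": 0, "tz": 0, "yaw": 0, "grip": 0.04},
  {"tx": -0.0025, "ty": 0, "tz": 0, "yaw": 0, "grip": 0.04},
  {"tx": 0, "ty": 0, "tz": 0, "yaw": 0, "grip": 0.04},
])

```text
t: 16.68
tcp_pos: [425.4, 328.1, 31.8]
tcp_rot: [-3.137, -0.173, 0.0]
contact_force: [0.8, -0.6, -1.2]
opening: 0.595
grip_force: 62.6
```

```bash
python3 go.py 425.4 326.5 27.8 6.15; python3 - <<'E'
from prof import *
snap("scene","s6"); c=(453.5,327.7)
prof("pics/s6.png","scene",c,6.15,"x",(12,14,16),86);prof("pics/s4.png","scene",c,6.15,"x",(12,14,16),86);prof("pics/s6.png","scene",c,6.15,"x",(-16,-14,-12),60);prof("pics/s4.png","scene",c,6.15,"x",(-16,-14,-12),60)
E
```

```text
t 16.68 pos [425.4 328.1  31.8] hd 6.3 | tool shift mm [-0.2  1.6  4. ] yaw 0.0026 | op 50.8 gf 62.61192798614502 F [ 0.8 -0.6 -1.2] j [-0.79 -1.84] tilt [-0.  0. -1.]
pics/s6.png x (12, 14, 16) -86:37 -84:39 -82:40 -80:36 -78:31 -76:31 -74:37 -72:45 -70:54 -68:64 -66:69 -64:70 -62:71 -60:70 -58:70 -56:70 -54:71 -52:71 -50:72 -48:70 -46:66 -44:60 -42:52 -40:42 -38:37 -36:34 -34:33 -32:34 -30:36 -28:36 -26:34 -24:32 -22:30 -20:31 -18:32 -16:33 -14:33 -12:33 -10:33 -8:33 -6:34 -4:34 -2:34 0:35 2:35 4:36 6:37 8:37 10:37 12:36 14:37 16:38 18:40 20:42 22:42 24:44 26:45 28:45 30:44 32:43 34:43 36:48 38:56 40:64 42:81 44:100 46:109 48:115 50:115 52:115 54:129 56:149 58:162 60:170 62:168 64:157 66:122 68:85 70:58 72:41 74:46 76:70 78:107 80:126 82:130 84:129 86:127
pics/s4.png x (12, 14, 16) -86:59 -84:55 -82:52 -80:54 -78:57 -76:57 -74:56 -72:55 -70:49 -68:42 -66:41 -64:43 -62:48 -60:55 -58:63 -56:67 -54:71 -52:72 -50:72 -48:72 -46:73 -44:73 -42:73 -40:73 -38:72 -36:71 -34:66 -32:58 -30:49 -28:43 -26:38 -24:38 -22:39 -20:38 -18:38 -16:37 -14:35 -12:33 -10:33 -8:32 -6:33 -4:34 -2:35 0:36 2:3
[... 400 characters left out ...]
:36 -28:35 -26:33 -24:32 -22:31 -20:31 -18:35 -16:39 -14:44 -12:50 -10:55 -8:60 -6:65 -4:65 -2:64 0:62 2:58 4:55 6:54 8:54 10:60 12:71 14:85 16:99 18:109 20:117 22:120 24:116 26:102 28:83 30:63 32:46 34:40 36:39 38:38 40:38 42:40 44:42 46:41 48:40 50:40 52:42 54:41 56:40 58:41 60:41
pics/s4.png x (-16, -14, -12) -60:48 -58:53 -56:58 -54:59 -52:60 -50:61 -48:61 -46:61 -44:61 -42:60 -40:61 -38:62 -36:61 -34:57 -32:51 -30:45 -28:40 -26:39 -24:40 -22:40 -20:39 -18:39 -16:39 -14:38 -12:36 -10:35 -8:39 -6:43 -4:53 -2:64 0:72 2:80 4:83 6:83 8:81 10:76 12:72 14:68 16:65 18:64 20:64 22:71 24:80 26:78 28:70 30:56 32:42 34:40 36:42 38:43 40:42 42:43 44:44 46:43 48:42 50:42 52:43 54:44 56:44 58:44 60:44
```

```bash
python3 - <<'E'
from prof import *
prof("pics/t4.png","top",(447.1,328.9),6.15,"x",(13,14,15),84)
prof("pics/t4.png","top",(447.1,328.9),6.15,"y",(42,46,50),40)
im=cv2.imread("pics/t0.png") if 0 else None
E
```

```text
pics/t4.png x (13, 14, 15) -84:102 -82:103 -80:100 -78:93 -76:82 -74:73 -72:75 -70:83 -68:95 -66:97 -64:91 -62:80 -60:63 -58:51 -56:44 -54:43 -52:47 -50:51 -48:54 -46:56 -44:57 -42:59 -40:60 -38:57 -36:56 -34:56 -32:57 -30:58 -28:58 -26:57 -24:56 -22:55 -20:55 -18:55 -16:51 -14:47 -12:45 -10:47 -8:53 -6:62 -4:69 -2:74 0:78 2:78 4:78 6:78 8:78 10:78 12:78 14:78 16:76 18:72 20:66 22:56 24:49 26:44 28:42 30:43 32:45 34:48 36:52 38:54 40:55 42:55 44:55 46:56 48:57 50:58 52:59 54:60 56:59 58:58 60:57 62:58 64:59 66:61 68:60 70:58 72:60 74:69 76:84 78:97 80:106 82:108 84:108
pics/t4.png y (42, 46, 50) -40:92 -38:76 -36:60 -34:46 -32:41 -30:39 -28:39 -26:39 -24:39 -22:38 -20:39 -18:40 -16:41 -14:43 -12:48 -10:51 -8:54 -6:54 -4:55 -2:63 0:76 2:100 4:117 6:125 8:116 10:97 12:76 14:55 16:44 18:39 20:40 22:42 24:44 26:45 28:43 30:41 32:41 34:46 36:61 38:79 40:94
```

The readings disagree: top suggests +3 mm and scene about −1 mm. I will keep a net shift of −2 mm and set the radio down.

Emit:
carry_out([
  {"tx": 0.003, "ty": 0.001, "tz": 0.002, "yaw": 0.002, "grip": 0.04},
  {"tx": 0, "ty": 0, "tz": 0.0015, "yaw": 0, "grip": 0.04},
  {"tx": 0, "ty": 0, "tz": 0.0008, "yaw": 0, "grip": 0.04},
])

```text
t: 17.1
tcp_pos: [429.3, 327.2, 28.6]
tcp_rot: [-3.137, -0.168, -0.002]
contact_force: [-6.1, -5.6, 41.7]
opening: 0.594
grip_force: 67.5
```

Emit:
carry_out([
  {"tx": 0, "ty": 0, "tz": -0.001, "yaw": 0, "grip": 0.054},
  {"tx": 0, "ty": 0, "tz": 0, "yaw": 0, "grip": 0.065},
  {"tx": 0, "ty": 0, "tz": 0, "yaw": 0, "grip": 0.085},
  {"tx": 0, "ty": 0, "tz": 0, "yaw": 0, "grip": 0.085},
  {"tx": 0, "ty": 0, "tz": -0.015, "yaw": 0.04, "grip": 0.085},
  {"tx": 0, "ty": 0, "tz": -0.03, "yaw": 0.07, "grip": 0.085},
  {"tx": 0, "ty": 0, "tz": -0.035, "yaw": 0.07, "grip": 0.085},
  {"tx": 0, "ty": 0, "tz": -0.02, "yaw": 0, "grip": 0.085},
])

```text
t: 18.1
tcp_pos: [428.9, 327.7, 131.1]
tcp_rot: [-3.138, 0.118, -0.002]
contact_force: [0.0, 0.3, 0.1]
opening: 0.997
grip_force: 0.0
```

```bash
python3 go.py 644 303.5 70 -4.3
```

```text
t 18.1 pos [428.9 327.7 131.1] hd -4.3 | tool shift mm [216.3   8.2  61.3] yaw 0.0001 | op 85.1 gf 0.0 F [0.  0.3 0.1] j [-0.86 -1.99] tilt [ 0.001  0.002 -1.   ]
```

Emit:
carry_out([
  {"tx": 0.02, "ty": 0.001, "tz": 0, "yaw": 0, "grip": 0.085},
  {"tx": 0.035, "ty": 0.001, "tz": 0, "yaw": 0, "grip": 0.085},
  {"tx": 0.045, "ty": 0.002, "tz": 0, "yaw": 0, "grip": 0.085},
  {"tx": 0.045, "ty": 0.002, "tz": 0.005, "yaw": 0, "grip": 0.085},
  {"tx": 0.04, "ty": 0.001, "tz": 0.015, "yaw": 0, "grip": 0.085},
  {"tx": 0.025, "ty": 0.001, "tz": 0.02, "yaw": 0, "grip": 0.085},
  {"tx": 0.006, "ty": 0, "tz": 0.02, "yaw": 0, "grip": 0.085},
  {"tx": 0, "ty": 0, "tz": 0, "yaw": 0, "grip": 0.085},
])

```text
t: 19.1
tcp_pos: [642.6, 303.8, 67.6]
tcp_rot: [3.139, -0.114, -0.003]
contact_force: [0.1, -0.3, -0.2]
opening: 0.998
grip_force: 0.0
```

```bash
python3 go.py 644 303.5 22 -4.3;  python3 - <<'E'
from prof import *
s=snap("scene","s7");c=(453.5,327.7)
prof("pics/s7.png","scene",c,6.15,"x",(13,14,15),86)
cv2.imwrite("pics/c7.png",cv2.resize(s[150:310,370:530,::-1],None,fx=3.5,fy=3.5))
E
```

```text
t 19.1 pos [642.6 303.8  67.6] hd -4.18 | tool shift mm [ 1.5  0.1 45.6] yaw 0.0022 | op 85.2 gf 0.0 F [ 0.1 -0.3 -0.2] j [-0.59 -1.92] tilt [-0.002 -0.001 -1.   ]
pics/s7.png x (13, 14, 15) -86:59 -84:56 -82:55 -80:52 -78:47 -76:46 -74:48 -72:48 -70:41 -68:35 -66:38 -64:44 -62:52 -60:60 -58:69 -56:70 -54:71 -52:71 -50:71 -48:69 -46:65 -44:62 -42:57 -40:52 -38:50 -36:49 -34:49 -32:50 -30:51 -28:50 -26:49 -24:49 -22:50 -20:49 -18:48 -16:47 -14:46 -12:44 -10:41 -8:39 -6:39 -4:38 -2:35 0:32 2:34 4:35 6:36 8:36 10:36 12:36 14:36 16:34 18:34 20:36 22:36 24:35 26:35 28:34 30:33 32:32 34:33 36:34 38:34 40:34 42:34 44:32 46:32 48:32 50:34 52:36 54:38 56:40 58:39 60:39 62:38 64:37 66:37 68:36 70:37 72:36 74:36 76:36 78:36 80:36 82:37 84:36 86:35
```

View pics/c7.png

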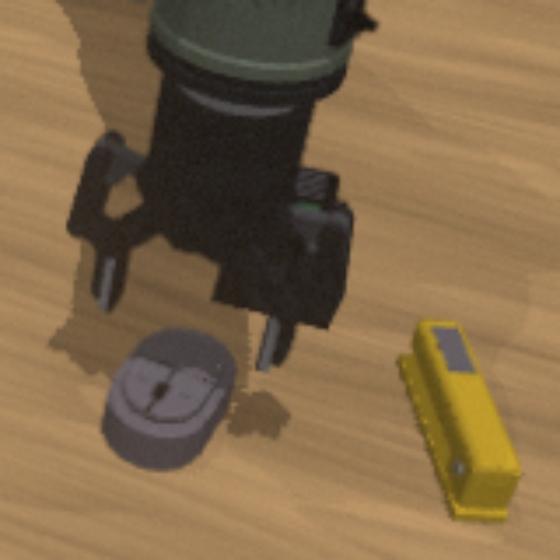

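The picture shows the mouse at scene pixel (418,263) between the open fingers, with its long axis along the jaws' gap and the yellow stapler clear to the right. Descend.

Emit:
carry_out([
  {"tx": 0.0015, "ty": 0, "tz": 0.015, "yaw": 0.002, "grip": 0.085},
  {"tx": 0, "ty": 0, "tz": 0.02, "yaw": 0, "grip": 0.085},
  {"tx": 0, "ty": 0, "tz": 0.01, "yaw": 0, "grip": 0.085},
  {"tx": 0, "ty": 0, "tz": 0, "yaw": 0, "grip": 0.07},
  {"tx": 0, "ty": 0, "tz": 0, "yaw": 0, "grip": 0.045},
  {"tx": 0, "ty": 0, "tz": 0, "yaw": 0, "grip": 0.045},
  {"tx": 0, "ty": 0, "tz": 0, "yaw": 0, "grip": 0.045},
])

```text
t: 20.02
tcp_pos: [645.4, 303.9, 24.2]
tcp_rot: [-3.139, 0.116, -0.001]
contact_force: [-0.5, 0.4, 5.8]
opening: 0.665
grip_force: 64.7
```

```bash
python3 go.py 644 303.5 22 -25.1
```

```text
t 20.02 pos [645.4 303.9  24.2] hd -4.25 | tool shift mm [-1.4  0.5  2.2] yaw 0.3639 | op 56.8 gf 64.66891765594482 F [-0.5  0.4  5.8] j [-0.58 -1.92] tilt [ 0.001  0.001 -1.   ]
```

Emit:
carry_out([
  {"tx": 0, "ty": 0, "tz": -0.01, "yaw": 0, "grip": 0.045},
  {"tx": 0, "ty": 0, "tz": -0.025, "yaw": 0, "grip": 0.045},
  {"tx": 0, "ty": 0, "tz": -0.035, "yaw": 0, "grip": 0.045},
  {"tx": 0, "ty": 0, "tz": -0.035, "yaw": 0.05, "grip": 0.045},
  {"tx": 0, "ty": 0, "tz": -0.025, "yaw": 0.1, "grip": 0.045},
  {"tx": 0, "ty": 0, "tz": -0.01, "yaw": 0.12, "grip": 0.045},
  {"tx": 0, "ty": 0, "tz": 0, "yaw": 0.094, "grip": 0.045},
])

```text
t: 20.9
tcp_pos: [645.3, 303.8, 165.1]
tcp_rot: [-3.064, 0.688, -0.002]
contact_force: [-0.8, 0.2, -1.4]
opening: 0.669
grip_force: 63.8
```

```bash
python3 go.py 442.8 -333.8 50 -25.1
```

```text
t 20.9 pos [645.3 303.8 165.1] hd -25.31 | tool shift mm [ 89.3 663.2 114.3] yaw -0.0036 | op 57.1 gf 63.79999279975891 F [-0.8  0.2 -1.4] j [-0.62 -2.26] tilt [ 0.001  0.001 -1.   ]
```

Emit:
carry_out([
  {"tx": 0.002, "ty": 0.018, "tz": 0, "yaw": -0.003, "grip": 0.045},
  {"tx": 0.005, "ty": 0.035, "tz": 0, "yaw": 0, "grip": 0.045},
  {"tx": 0.006, "ty": 0.045, "tz": 0, "yaw": 0, "grip": 0.045},
  {"tx": 0.006, "ty": 0.045, "tz": 0, "yaw": 0, "grip": 0.045},
  {"tx": 0.006, "ty": 0.045, "tz": 0, "yaw": 0, "grip": 0.045},
  {"tx": 0.006, "ty": 0.045, "tz": 0, "yaw": 0, "grip": 0.045},
  {"tx": 0.006, "ty": 0.045, "tz": 0, "yaw": 0, "grip": 0.045},
  {"tx": 0.006, "ty": 0.045, "tz": 0, "yaw": 0, "grip": 0.045},
])

```text
t: 21.9
tcp_pos: [547.4, -8.6, 164.2]
tcp_rot: [-3.067, 0.678, -0.001]
contact_force: [1.2, 0.0, -1.2]
opening: 0.666
grip_force: 63.9
```

Emit:
carry_out([
  {"tx": 0.006, "ty": 0.045, "tz": 0, "yaw": 0, "grip": 0.045},
  {"tx": 0.006, "ty": 0.045, "tz": 0, "yaw": 0, "grip": 0.045},
  {"tx": 0.006, "ty": 0.045, "tz": 0, "yaw": 0, "grip": 0.045},
  {"tx": 0.006, "ty": 0.045, "tz": 0, "yaw": 0, "grip": 0.045},
  {"tx": 0.006, "ty": 0.045, "tz": 0.01, "yaw": 0, "grip": 0.045},
  {"tx": 0.006, "ty": 0.045, "tz": 0.02, "yaw": 0, "grip": 0.045},
  {"tx": 0.005, "ty": 0.035, "tz": 0.025, "yaw": 0, "grip": 0.045},
  {"tx": 0.003, "ty": 0.018, "tz": 0.025, "yaw": 0, "grip": 0.045},
])

```text
t: 22.9
tcp_pos: [450.8, -320.8, 83.3]
tcp_rot: [3.066, -0.681, 0.001]
contact_force: [0.8, 0.3, -0.5]
opening: 0.663
grip_force: 63.9
```

Emit:
carry_out([
  {"tx": 0, "ty": 0, "tz": 0.02, "yaw": 0, "grip": 0.045},
  {"tx": 0, "ty": 0, "tz": 0, "yaw": 0, "grip": 0.045},
])

```text
t: 23.15
tcp_pos: [451.1, -318.5, 63.1]
tcp_rot: [-3.067, 0.679, 0.002]
contact_force: [0.8, -0.0, -0.2]
opening: 0.664
grip_force: 63.9
```

```bash
python3 go.py 442.8 -333.8 29 -25.1
```

```text
t 23.15 pos [ 451.1 -318.5   63.1] hd -24.95 | tool shift mm [-1.1 17.4 34. ] yaw 0.0026 | op 56.7 gf 63.87644290924072 F [ 0.8 -0.  -0.2] j [ 0.48 -1.19] tilt [-0.001  0.001 -1.   ]
```

Emit:
carry_out([
  {"tx": -0.001, "ty": 0.01, "tz": 0.01, "yaw": 0.003, "grip": 0.045},
  {"tx": 0, "ty": 0.0075, "tz": 0.014, "yaw": 0, "grip": 0.045},
  {"tx": 0, "ty": 0, "tz": 0.007, "yaw": 0, "grip": 0.045},
  {"tx": 0, "ty": 0, "tz": 0.002, "yaw": 0, "grip": 0.045},
  {"tx": 0, "ty": 0, "tz": 0, "yaw": 0, "grip": 0.045},
])

```text
t: 23.78
tcp_pos: [443.4, -333.9, 30.5]
tcp_rot: [-3.066, 0.682, 0.0]
contact_force: [0.5, -0.4, -0.6]
opening: 0.669
grip_force: 63.9
```

```bash
python3 go.py 442.8 -333.8 27.2 -25.1; python3 - <<'E'
from prof import *
s=snap("scene","s8");t=snap("top","t8")
prof("pics/s8.png","scene",(444.4,-333.1),-25.1,"y",(-25,-30),46);prof("pics/s8.png","scene",(444.4,-333.1),-25.1,"y",(25,30),46);prof("pics/s8.png","scene",(444.4,-333.1),-25.1,"x",(-4,0,4),70)
for f,cam,c in(("pics/t8.png","top",(447.1,328.9)),("pics/s8.png","scene",(453.5,327.7))):
    prof(f,cam,c,6.15,"x",(13,14,15),86)
E
```

```text
t 23.77 pos [ 443.4 -333.9   30.5] hd -25.09 | tool shift mm [-0.6  0.1  3.3] yaw 0.0002 | op 57.1 gf 63.87297749519348 F [ 0.5 -0.4 -0.6] j [ 0.52 -1.16] tilt [ 0.  0. -1.]
pics/s8.png y (-25, -30) -46:52 -44:48 -42:46 -40:45 -38:43 -36:42 -34:42 -32:42 -30:43 -28:43 -26:43 -24:44 -22:44 -20:45 -18:46 -16:47 -14:48 -12:51 -10:53 -8:53 -6:55 -4:57 -2:59 0:60 2:61 4:61 6:62 8:62 10:63 12:63 14:63 16:66 18:72 20:82 22:95 24:108 26:118 28:115 30:96 32:76 34:58 36:46 38:44 40:47 42:55 44:66 46:78
pics/s8.png y (25, 30) -46:80 -44:75 -42:73 -40:72 -38:72 -36:72 -34:71 -32:71 -30:70 -28:70 -26:70 -24:70 -22:71 -20:71 -18:71 -16:70 -14:70 -12:70 -10:70 -8:71 -6:71 -4:70 -2:71 0:70 2:70 4:70 6:69 8:69 10:69 12:69 14:73 16:80 18:90 20:100 22:109 24:114 26:112 28:105 30:90 32:75 34:59 36:49 38:47 40:54 42:68 44:87 46:104
pics/s8.png x (-4, 0, 4) -70:84 -68:84 -66:79 -64:67 -62:53 -60:48 -58:57 -56:73 -54:83 -52:80 -50:70 -48:64 -46:62 -44:63 -42:63 -40:64 -38:65 -36:65 -34:64 -32:63 -30:62 -28:61 -26:58 -24:55 -22:53 -20:52 -18:51 -16:50 -14:48 -12:47 -10:51 -8:63 -6:76 -4:82 -2:79 0:74 2:69 4
[... 692 characters left out ...]
54:62 56:61 58:61 60:61 62:63 64:65 66:66 68:65 70:63 72:64 74:73 76:86 78:98 80:106 82:108 84:108 86:107
pics/s8.png x (13, 14, 15) -86:58 -84:58 -82:59 -80:55 -78:50 -76:49 -74:52 -72:54 -70:46 -68:37 -66:39 -64:45 -62:53 -60:62 -58:70 -56:72 -54:73 -52:73 -50:72 -48:72 -46:73 -44:74 -42:74 -40:75 -38:71 -36:65 -34:58 -32:50 -30:43 -28:40 -26:38 -24:38 -22:39 -20:39 -18:40 -16:39 -14:37 -12:36 -10:35 -8:35 -6:38 -4:40 -2:39 0:38 2:38 4:39 6:40 8:40 10:40 12:39 14:40 16:40 18:40 20:39 22:40 24:40 26:39 28:39 30:40 32:40 34:41 36:41 38:40 40:40 42:38 44:35 46:39 48:52 50:74 52:96 54:106 56:111 58:129 60:152 62:159 64:159 66:123 68:85 70:60 72:42 74:49 76:68 78:106 80:127 82:131 84:131 86:128
```

Both profiles agree within about 2 mm: the radio's rims are now balanced, and the mouse hovers centred 3 mm over its silhouette. Set it down.

Emit:
carry_out([
  {"tx": 0, "ty": 0, "tz": 0.002, "yaw": 0, "grip": 0.045},
  {"tx": 0, "ty": 0, "tz": 0.001, "yaw": 0, "grip": 0.045},
  {"tx": 0, "ty": 0, "tz": 0.0007, "yaw": 0, "grip": 0.045},
])

```text
t: 24.25
tcp_pos: [443.3, -334.1, 27.2]
tcp_rot: [-3.066, 0.683, -0.0]
contact_force: [-4.3, 4.0, 21.1]
opening: 0.662
grip_force: 66.2
```

Emit:
carry_out([
  {"tx": 0, "ty": 0, "tz": -0.0007, "yaw": 0, "grip": 0.06},
  {"tx": 0, "ty": 0, "tz": 0, "yaw": 0, "grip": 0.07},
  {"tx": 0, "ty": 0, "tz": 0, "yaw": 0, "grip": 0.085},
  {"tx": 0, "ty": 0, "tz": 0, "yaw": 0, "grip": 0.085},
  {"tx": 0, "ty": 0, "tz": -0.02, "yaw": 0, "grip": 0.085},
  {"tx": 0, "ty": 0, "tz": -0.04, "yaw": 0, "grip": 0.085},
  {"tx": 0, "ty": 0, "tz": -0.04, "yaw": 0, "grip": 0.085},
  {"tx": 0, "ty": 0, "tz": -0.035, "yaw": 0, "grip": 0.085},
])

```text
t: 25.25
tcp_pos: [443.2, -334.1, 164.0]
tcp_rot: [3.066, -0.683, 0.001]
contact_force: [0.8, 0.0, 0.4]
opening: 0.995
grip_force: 0.0
```

```bash
python3 go.py 617 83.5 155 -25.1
```

```text
t 25.25 pos [ 443.2 -334.1  164. ] hd -25.11 | tool shift mm [ -19.9 -451.9    9. ] yaw -0.0001 | op 85.0 gf 0.0 F [0.8 0.  0.4] j [ 0.48 -1.2 ] tilt [ 0. -0. -1.]
```

Emit:
carry_out([
  {"tx": -0.001, "ty": -0.018, "tz": 0, "yaw": 0, "grip": 0.085},
  {"tx": -0.001, "ty": -0.035, "tz": 0, "yaw": 0, "grip": 0.085},
  {"tx": -0.002, "ty": -0.045, "tz": 0, "yaw": 0, "grip": 0.085},
  {"tx": -0.002, "ty": -0.045, "tz": 0, "yaw": 0, "grip": 0.085},
  {"tx": -0.002, "ty": -0.045, "tz": 0, "yaw": 0, "grip": 0.085},
  {"tx": -0.002, "ty": -0.045, "tz": 0, "yaw": 0, "grip": 0.085},
  {"tx": -0.002, "ty": -0.045, "tz": 0, "yaw": 0, "grip": 0.085},
  {"tx": -0.002, "ty": -0.045, "tz": 0, "yaw": 0, "grip": 0.085},
])

```text
t: 26.25
tcp_pos: [567.7, -33.6, 161.7]
tcp_rot: [-3.067, 0.682, 0.002]
contact_force: [1.3, 1.0, -0.0]
opening: 0.988
grip_force: 0.0
```

Emit:
carry_out([
  {"tx": -0.002, "ty": -0.045, "tz": 0, "yaw": 0, "grip": 0.085},
  {"tx": -0.002, "ty": -0.04, "tz": 0, "yaw": 0, "grip": 0.085},
  {"tx": -0.002, "ty": -0.028, "tz": 0, "yaw": 0, "grip": 0.085},
  {"tx": 0, "ty": -0.015, "tz": 0.005, "yaw": 0, "grip": 0.085},
  {"tx": 0, "ty": 0, "tz": 0.004, "yaw": 0, "grip": 0.085},
  {"tx": 0, "ty": 0, "tz": 0, "yaw": 0, "grip": 0.085},
])

```text
t: 27.0
tcp_pos: [616.1, 81.3, 153.0]
tcp_rot: [3.065, -0.685, -0.001]
contact_force: [0.2, 0.2, -0.8]
opening: 0.994
grip_force: 0.0
```

```bash
python3 go.py 617 83.5 48 -25.1; python3 - <<'E'
from prof import *
s=snap("scene","s9");t=snap("top","t9")
cv2.imwrite("pics/c8.png",np.hstack([cv2.resize(s[110:250,260:400,::-1],(400,400)),cv2.resize(s[120:220,180:280,::-1],(400,400))]))
E
```

```text
t 27.0 pos [616.1  81.3 153. ] hd -25.19 | tool shift mm [ -0.   -2.5 105. ] yaw -0.0016 | op 84.9 gf 0.0 F [ 0.2  0.2 -0.8] j [-0.34 -1.89] tilt [-0.001 -0.001 -1.   ]
```

View pics/c8.png

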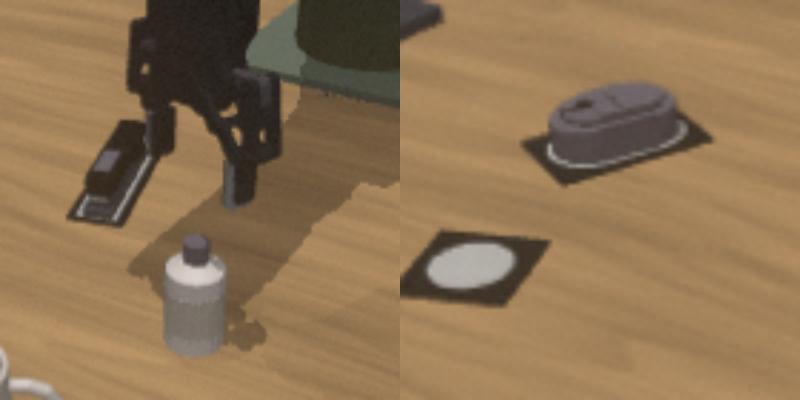

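The mouse sits evenly on its silhouette and the stapler looks aligned on its mat. The bottle at scene pixel (328,214) is below the open fingers. Descend on it.

Emit:
carry_out([
  {"tx": 0, "ty": -0.0025, "tz": 0.01, "yaw": 0, "grip": 0.085},
  {"tx": 0, "ty": 0, "tz": 0.025, "yaw": 0, "grip": 0.085},
  {"tx": 0, "ty": 0, "tz": 0.03, "yaw": 0, "grip": 0.085},
  {"tx": 0, "ty": 0, "tz": 0.025, "yaw": 0, "grip": 0.085},
  {"tx": 0, "ty": 0, "tz": 0.013, "yaw": 0, "grip": 0.085},
  {"tx": 0, "ty": 0, "tz": 0, "yaw": 0, "grip": 0.065},
  {"tx": 0, "ty": 0, "tz": 0, "yaw": 0, "grip": 0.038},
  {"tx": 0, "ty": 0, "tz": 0, "yaw": 0, "grip": 0.038},
])

```text
t: 28.1
tcp_pos: [618.1, 85.0, 51.7]
tcp_rot: [-3.066, 0.683, -0.002]
contact_force: [-2.4, -0.5, 7.6]
opening: 0.545
grip_force: 62.2
```

Emit:
carry_out([
  {"tx": 0, "ty": 0, "tz": 0, "yaw": 0, "grip": 0.038},
])

```text
t: 28.22
tcp_pos: [618.1, 85.0, 51.7]
tcp_rot: [-3.066, 0.683, -0.003]
contact_force: [-1.2, 0.4, 6.7]
opening: 0.546
grip_force: 62.2
```

```bash
python3 go.py 632 -301.3 150 -25.1
```

```text
t 28.23 pos [618.1  85.   51.7] hd -25.11 | tool shift mm [176.6 343.8 -98.4] yaw -0.0002 | op 46.6 gf 62.223480803586426 F [-1.2  0.4  6.7] j [-0.32 -1.86] tilt [ 0.002  0.    -1.   ]
```

Emit:
carry_out([
  {"tx": 0, "ty": 0, "tz": -0.01, "yaw": 0, "grip": 0.038},
  {"tx": 0, "ty": 0, "tz": -0.025, "yaw": 0, "grip": 0.038},
  {"tx": 0, "ty": 0, "tz": -0.02, "yaw": 0, "grip": 0.038},
  {"tx": 0.007, "ty": 0.013, "tz": -0.01, "yaw": 0, "grip": 0.038},
  {"tx": 0.014, "ty": 0.027, "tz": 0, "yaw": 0, "grip": 0.038},
  {"tx": 0.018, "ty": 0.035, "tz": 0, "yaw": 0, "grip": 0.038},
  {"tx": 0.018, "ty": 0.035, "tz": 0, "yaw": 0, "grip": 0.038},
  {"tx": 0.018, "ty": 0.035, "tz": 0, "yaw": 0, "grip": 0.038},
])

```text
t: 29.22
tcp_pos: [623.6, -80.6, 115.6]
tcp_rot: [3.066, -0.684, -0.0]
contact_force: [0.0, 0.1, -1.2]
opening: 0.547
grip_force: 61.8
```

Emit:
carry_out([
  {"tx": 0.018, "ty": 0.035, "tz": 0, "yaw": 0, "grip": 0.038},
  {"tx": 0.018, "ty": 0.035, "tz": 0, "yaw": 0, "grip": 0.038},
  {"tx": 0.018, "ty": 0.035, "tz": 0, "yaw": 0, "grip": 0.038},
  {"tx": 0.018, "ty": 0.035, "tz": 0, "yaw": 0, "grip": 0.038},
  {"tx": 0.016, "ty": 0.03, "tz": 0.005, "yaw": 0, "grip": 0.038},
  {"tx": 0.01, "ty": 0.02, "tz": 0.01, "yaw": 0, "grip": 0.038},
  {"tx": 0.003, "ty": 0.008, "tz": 0.01, "yaw": 0, "grip": 0.038},
  {"tx": 0, "ty": 0, "tz": 0.01, "yaw": 0, "grip": 0.038},
])

```text
t: 30.22
tcp_pos: [631.0, -300.5, 79.8]
tcp_rot: [-3.066, 0.684, 0.001]
contact_force: [0.1, 0.6, -2.4]
opening: 0.543
grip_force: 61.8
```

```bash
python3 go.py 632 -301.3 59 -25.1
```

```text
t 30.23 pos [ 631.  -300.5   79.8] hd -25.14 | tool shift mm [ 1.3  0.2 20.8] yaw -0.0008 | op 46.3 gf 61.84456977949594 F [ 0.1  0.6 -2.4] j [ 0.31 -1.42] tilt [-0.  0. -1.]
```

Emit:
carry_out([
  {"tx": 0.001, "ty": 0, "tz": 0.01, "yaw": 0, "grip": 0.038},
  {"tx": 0, "ty": 0, "tz": 0.008, "yaw": 0, "grip": 0.038},
  {"tx": 0, "ty": 0, "tz": 0.003, "yaw": 0, "grip": 0.038},
  {"tx": 0, "ty": 0, "tz": 0, "yaw": 0, "grip": 0.038},
])

```text
t: 30.72
tcp_pos: [632.4, -300.5, 59.5]
tcp_rot: [-3.066, 0.682, 0.0]
contact_force: [0.0, 1.2, -1.2]
opening: 0.545
grip_force: 61.8
```

```bash
python3 go.py 632 -301.3 54.7 -25.1; python3 - <<'E'
from prof import *
s=snap("scene","s10")
cv2.imwrite("pics/c9.png",cv2.resize(s[140:220,160:240,::-1],(560,560),interpolation=cv2.INTER_CUBIC))
E
```

```text
t 30.73 pos [ 632.4 -300.5   59.5] hd -25.1 | tool shift mm [-0.   0.9  4.8] yaw 0.0001 | op 46.5 gf 61.84380860730016 F [ 0.   1.2 -1.2] j [ 0.31 -1.42] tilt [-0.  0. -1.]
```

View pics/c9.png

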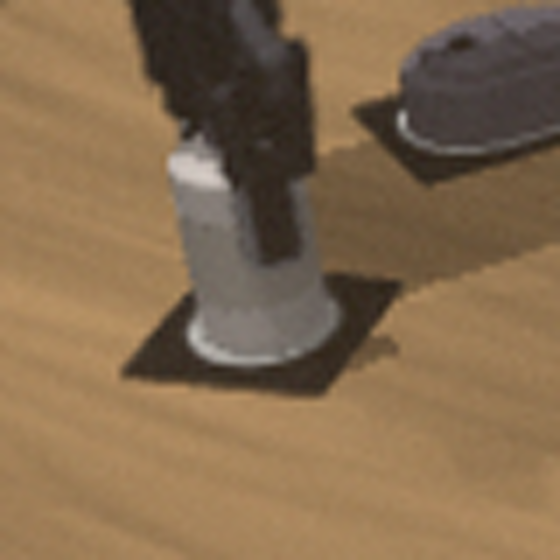

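The bottle hovers over its disc and its foot is centred within the white rim, at about scene pixel (198,187). Lower and release.

Emit:
carry_out([
  {"tx": 0, "ty": 0.0005, "tz": 0.003, "yaw": 0, "grip": 0.038},
  {"tx": 0, "ty": 0, "tz": 0.0015, "yaw": 0, "grip": 0.038},
  {"tx": 0, "ty": 0, "tz": 0.0005, "yaw": 0, "grip": 0.038},
])

```text
t: 31.15
tcp_pos: [632.1, -301.3, 54.8]
tcp_rot: [-3.066, 0.683, -0.0]
contact_force: [-3.5, 0.8, 8.3]
opening: 0.546
grip_force: 62.5
```

Contact is made. Release, rise and move away.

Emit:
carry_out([
  {"tx": 0, "ty": 0, "tz": 0, "yaw": 0, "grip": 0.05},
  {"tx": 0, "ty": 0, "tz": 0, "yaw": 0, "grip": 0.065},
  {"tx": 0, "ty": 0, "tz": 0, "yaw": 0, "grip": 0.085},
  {"tx": 0, "ty": 0, "tz": 0, "yaw": 0, "grip": 0.085},
  {"tx": 0, "ty": 0, "tz": -0.02, "yaw": 0, "grip": 0.085},
  {"tx": 0, "ty": 0, "tz": -0.04, "yaw": 0, "grip": 0.085},
  {"tx": 0, "ty": 0, "tz": -0.045, "yaw": 0, "grip": 0.085},
  {"tx": 0, "ty": 0, "tz": -0.02, "yaw": 0, "grip": 0.085},
])

```text
t: 32.15
tcp_pos: [632.7, -301.6, 183.8]
tcp_rot: [3.066, -0.683, 0.006]
contact_force: [-0.1, -0.1, -0.2]
opening: 0.994
grip_force: 0.0
```

Emit:
carry_out([
  {"tx": 0, "ty": -0.02, "tz": 0, "yaw": 0, "grip": 0.085},
  {"tx": 0, "ty": -0.04, "tz": 0, "yaw": 0, "grip": 0.085},
  {"tx": 0, "ty": -0.045, "tz": 0, "yaw": 0, "grip": 0.085},
  {"tx": -0.01, "ty": -0.045, "tz": 0, "yaw": 0, "grip": 0.085},
  {"tx": -0.02, "ty": -0.045, "tz": 0, "yaw": 0, "grip": 0.085},
  {"tx": -0.02, "ty": -0.04, "tz": 0, "yaw": 0, "grip": 0.085},
  {"tx": -0.02, "ty": -0.02, "tz": 0, "yaw": 0, "grip": 0.085},
  {"tx": 0, "ty": 0, "tz": 0, "yaw": 0, "grip": 0.085},
])

```text
t: 33.15
tcp_pos: [676.6, -36.8, 179.4]
tcp_rot: [-3.066, 0.677, 0.002]
contact_force: [0.4, -0.0, 0.7]
opening: 0.996
grip_force: 0.0
```

```bash
python3 - <<'E'
from prof import *
s=snap("scene","s11");t=snap("top","t11"); print(sense()["tcp_pos"])
I=lambda x:cv2.resize(x[:,:,::-1],(380,280))
cv2.imwrite("pics/c10.png",np.vstack([np.hstack([I(s[140:220,160:269]),I(s[140:220,270:379])]),np.hstack([I(s[180:260,400:509]),I(t[140:280,345:535])])]))
prof("pics/t11.png","top",(435.9,-95.6),14.5,"x",(-5,0,5),84)
E
```

```text
[676.91989036 -40.19580486 179.44103997]
pics/t11.png x (-5, 0, 5) -84:106 -82:106 -80:104 -78:96 -76:85 -74:78 -72:81 -70:95 -68:105 -66:107 -64:100 -62:87 -60:69 -58:52 -56:41 -54:36 -52:37 -50:38 -48:39 -46:39 -44:39 -42:39 -40:40 -38:40 -36:40 -34:40 -32:40 -30:40 -28:41 -26:42 -24:42 -22:43 -20:44 -18:44 -16:45 -14:46 -12:46 -10:47 -8:47 -6:48 -4:49 -2:49 0:50 2:49 4:49 6:48 8:47 10:46 12:45 14:44 16:43 18:42 20:41 22:38 24:37 26:35 28:34 30:34 32:33 34:33 36:32 38:31 40:31 42:31 44:31 46:31 48:31 50:32 52:32 54:32 56:32 58:32 60:32 62:32 64:32 66:32 68:34 70:35 72:36 74:37 76:37 78:38 80:40 82:43 84:45
```

View pics/c10.png

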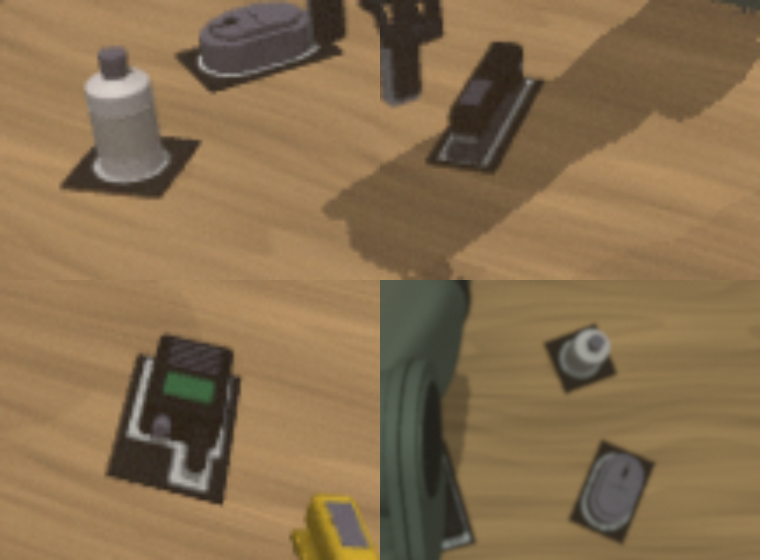

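All four things stand on their silhouettes: the bottle is upright, the antenna is over its shape, and the stapler and mouse have even rims. The gripper is clear, so I hand the job in.

```bash
python3 -c "
from station import *
print(finish_job())"
```

```text
the job is handed in; nothing more can be done
None
```

The radio, stapler, mouse and sanitiser are each set down on their silhouettes, within about 3 mm along the length for the radio and stapler by the camera check, and the job was handed in at about 33 s of the 112 s allowed.

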